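# Set the end stop of the rake traverse and jog the carriage up to it

## Task

Set the left end stop of the motorised marbling-rake traverse: stand the two saddle spacers whose combined thickness just makes up the stop gap astride the guide rod, between the left end stop and the carriage, so that the carriage will stop with its pointer on the index line; leave the third spacer off the rod. Then tilt the jog stick to the left and hold it so that the carriage runs up against the spacers, easing the stick back so that it creeps over the last stretch and is not driven hard into them, and let go so that the stick springs back to centre. Move the carriage only with the stick, and leave the other things on the bench as they are.

Things in the scene. Friction and masses are not known exactly. Their poses are not given: they have to be found in the camera images.
- rig: Fixed traverse: aluminium bed 64 (x) by 400 (y) mm, its top 22 mm above the bench, a grey end block at each end, the sloping control head right of it. Origin: centre of the bed's underside, on the bench; own x away from the robot, y to its left along the rod, z up; may stand a little turned. A steel guide rod (10 mm thick, axis 14 mm above the bed) runs along y over the bed's middle (x = 0).
- stop_face (a point): Foot of the left end stop's face, on the bed's top under the rod: rig frame (0, 176, 22) mm. The stop is a grey block 24 mm long (y) and 52 mm high above the bed. Spacers on the rod stand to its right (-y), their feet on the bed.
- index_line (a point): Black line across the small steel plate on the bed's front edge: rig frame (-36.5, 100, 22) mm. When the pointer is on it, the gap between the end stop's face and the carriage's buffer is 40 mm: this is the stop gap to make up.
- pointer (a point): Tip of the steel pointer on the carriage's front. The carriage is an aluminium block 60 mm long (y) on the rod; its flat rubber buffer faces the end stop, 36 mm to the left of the pointer.
- traverse (a joint): Travel of the carriage along the rod in m, growing to the left, towards the end stop; 0.080 when the pointer is on the index line. The gap between stop and buffer is 0.120 m minus this value, 97 to 135 mm at the start. The motor runs the carriage while the stick is tilted; it stays where it is while the stick is centred.
- knob (a point): Centre of the jog stick's black knob, 29 mm in diameter, 36 mm long along the stick. The stick stands square to the control head's face, which slopes 40 degrees from level, facing up and towards the robot; the knob is 70 mm out from the face, and tilts about a point 82 mm from its centre. Direction from face to knob, stick centred: rig frame (-0.643, 0, 0.766).
- hood_edge (a point): Middle of the front edge of the flat, level, clear splash hood (140 mm wide, dark rim): 130 mm above the knob and 15 mm nearer the robot, covering all behind. Open at the front and sides. A gripper pointing straight down cannot get at the knob; tilted 35 to 45 degrees, fingers pointing down and away from the robot along the stick, it can.
- stick (a joint): Tilt of the jog stick in rad: 0 centred, + to the left (rig +y), limit 0.38 each way; 0.1 rad is 8 mm at the knob. Spring 1.2 N m/rad (5 N at the knob at full tilt). No drive below about 0.07; carriage speed about 9 mm/s at 0.14, 15 at 0.20, 30 at 0.36 (a little different each time). Its push when stopped by the spacers: about 5 N at 0.14, 8 N at 0.20, 16 N at 0.36; over 11 N is too hard.
- spacer_thin: The thinnest of three white plastic saddle spacers alike but for thickness: 12 mm thick (own y), 34 mm wide (own x), 55 mm tall (own z). An upside-down U: a slot 18 mm wide and 28 mm high, open below, runs through along own y between two legs; solid above. Loose, standing on its legs on the bench before the rig; origin between the feet, at their underside.
- spacer_mid: The middle one of three white plastic saddle spacers alike but for thickness: 20 mm thick (own y), 34 mm wide (own x), 55 mm tall (own z). An upside-down U: a slot 18 mm wide and 28 mm high, open below, runs through along own y between two legs; solid above. Loose, standing on its legs on the bench before the rig; origin between the feet, at their underside.
- spacer_thick: The thickest of three white plastic saddle spacers alike but for thickness: 28 mm thick (own y), 34 mm wide (own x), 55 mm tall (own z). An upside-down U: a slot 18 mm wide and 28 mm high, open below, runs through along own y between two legs; solid above. Loose, standing on its legs on the bench before the rig; origin between the feet, at their underside.
- carriage: The carriage: block 60 x 60 mm, 79 mm high above the bench, and an arm, top 141 mm high, that carries a marbling rake out over the tray behind. Origin at bench level under the middle of the block; axes as the rig's. Not to be touched by the robot.
- shell_a: Bystander: loose mussel shell, 28x60x8 mm, lying in front of the rig.
- shell_b: Bystander: loose mussel shell, 25x56x8 mm, lying in front of the rig.
- ramekin: Bystander: small brown-filled ramekin, 67 mm across, 40 mm high, at the front left.
- peg: Bystander: wooden clothes peg, 72 mm long, at the front left.
- drops_b: Bystander: dropper bottle with a red bulb, 96 mm high, at the front right.
Things that resemble listed ones, but are neither listed nor needed, are in the scene too. Leave any turquoise look-alike of the spacer_thick alone. Leave any yellow look-alike of the spacer_mid alone.

How it is judged:
By the outcome, as a careful person would: the job done as asked, in the order asked, and still so for the second after the job is handed in, with the robot touching nothing.
It also fails if it takes over 72 s, if anything falls off the work surface, if the arm or the gripper's body presses on something with over 40 N, if the wrist force passes 120 N, or if a joint passes its speed limit or range.

## Robot

A 6-joint arm with a two-finger parallel gripper is mounted at the origin on a cart in front of the work surface, level with it; the furniture and walls round the work are solid. World frame = base frame: x ahead of the robot, y to its left, z up, the work surface at z = 0. Lengths are in m, angles in rad, forces in N, time in s.
With the tool pointing down it reaches from about 0.35 to 0.775 m from the base axis. Payload 5.5 kg.
Tool frame: the origin (TCP) lies on the mounting face of the last link; the fingertips stand 173 mm ahead of it and the grasp point (between the pads) lies 155 mm ahead of it; z points along the fingers, y is the direction in which the jaws open and shut (so a half turn about z gives the same grasp; the last joint's range is limited). The gripper opens to 85 mm and grips with 20 to 120 N. Pads are 22 mm wide; open, the fingers measure 114 mm over their backs; the gripper's body (76 mm by 85 mm) begins 54 mm behind the grasp point. The pads swing forward as they close: fully open they stand 13 mm farther back than shut.
Start: joints at [-1.342, 0.313, 0.046, 1.304, 0, 1.431], TCP at [0.207, -0.536, 0.405] pointing down, gripper open.
Joint ranges: [-2.76, 2.76], [-0.86, 1.69], [-1.03, 1.26], [-2.2, 2.34], [-1.47, 1.5], [-3.14, 3.14]. Speed limits (rad/s): [2.57, 2.57, 3.14, 3.14, 3.14, 3.14].

## Interface

Orientations are given as a unit quaternion [w, x, y, z].
In Python, from workcell import * gives the robot as it stands. The module is installed in compiled form; this text tells all that it offers.
- The arm moves only by the shell command python3 -m crank 'ROWS' [FORCE]. ROWS is JSON, a list of rows, each a list of 7 numbers: the shift along the tool's x, y, z in mm, then the turn, a rotation vector about the tool's x, y, z in degrees, then the opening, from 0 (shut) to 1 (fully open). A call has exactly 8 rows; each row shifts and turns the commanded pose from where the row before left it, along the tool's axes as they then stand; what a row does not reach is not made up. A row lasts 1/8 s, in which the tool goes at most 62.5 mm and 10.7 degrees, less where a joint would pass 70% of its speed; a pose out of reach is approached as far as the arm can. A call with a gripper value outside its range is refused whole. The fingers move at their own pace and stop on an object; FORCE is the grip in N (left out, the last holds). Time passes only in rows, so rows that do not move let the fingers close, or fill a call up. It gives the time, the measured TCP pose, the force and the opening at its end, in the units of the state.
- get_state(): the state, without advancing time (a new reading comes with each control period).
- read_camera(name): name is "side" or "top"; returns the picture (384x512x3 uint8, blue, green, red); there is no depth.
- calibration(name): a dict with "fx", "fy", "cx", "cy" (pixels), "k1" (the pictures are not rectified: a ray, as slopes to the right and down, at radius r is drawn at 1 + k1 r^2 times it, then the intrinsics apply), "extrinsics" (4x4, takes a point from world to camera coordinates). Camera axes: x right, y down, z forward; pixel columns grow to the right and rows downward; lengths in m; the calibration is good to about 2 mm. A picture is of the moment at which its call begins. calibration takes no time and is no camera call.
- hand_in(): hands the job in, once; it reports no verdict.
The state is a dict: "clock": time; "joint_pos": joint angles; "qvel": joint speeds; "tau": joint torques, N m; "tcp_pos": TCP position; "orientation": TCP orientation; "wrist_force": force on the tool from outside, world axes, zero at the start; "ft_torque": the same for the moment, N m; "finger_gap": finger opening in m.
Only numpy, scipy, OpenCV 4.12 (cv2) and the standard library are available. Lean on these libraries where they do the work, as an engineer would, in place of code of your own. Each camera call takes 0.05 s, during which the arm holds its last target.

## Working session

There is one attempt and no reset: what is moved stays moved. The work goes in short steps, Python scripts to look and compute and a shell command to move; the robot and the scene stay as the last step left them, time stands still between calls to the robot, and variables do not carry over. Pictures are saved under pics/ and viewed, and the job is handed in when it is done.

```bash
mkdir -p pics; python3 - <<'E'
from workcell import *
import cv2
for n in("side","top"):
    im=read_camera(n); cv2.imwrite(f"pics/{n}0.png",im)
    c=calibration(n); print(n,{k:(v if k!="extrinsics" else None) for k,v in c.items()}); print(c["extrinsics"])
print(get_state())
E
```

```text
side {'fx': 377.4733010188867, 'fy': 377.4733010188867, 'cx': 257.7145287620685, 'cy': 187.4689562686816, 'k1': 0.015580007037083956, 'extrinsics': None}
[[-0.98407119 -0.17660055 -0.02039928  0.56113969]
 [-0.09460722  0.6173879  -0.7809492   0.1906251 ]
 [ 0.15051032 -0.7665797  -0.62426133  1.11051589]
 [ 0.          0.          0.          1.        ]]
top {'fx': 375.35645967692375, 'fy': 375.35645967692375, 'cx': 257.7366239670611, 'cy': 187.06169139002972, 'k1': -0.06555036417849383, 'extrinsics': None}
[[ 0.02293792 -0.99970143  0.00841993 -0.0357723 ]
 [-0.98218619 -0.02410563 -0.18635775  0.59720902]
 [ 0.18650508 -0.00399528 -0.98244587  1.30288112]
 [ 0.          0.          0.          1.        ]]
{'clock': 0.1, 'joint_pos': array([-1.34158663e+00,  3.13907174e-01,  4.51023387e-02,  1.30356477e+00,
       -2.50765799e-05,  1.43119796e+00]), 'qvel': array([-2.24451586e-03, -1.58463470e-03,  2.85238862e-03,  1.12195059e-05,
       -1.30784963e-04,  5.53707364e-04]), 'tau': array([ 1.77623278e-03, -4.81726420e+01,  2.99243957e+01,  1.27877851e-02,
       -1.72881078e-04,  6.62918520e-08]), 'tcp_pos': array([ 0.20724075, -0.53617757,  0.4039121 ]), 'orientation': array([-7.85286567e-04,  9.83045396e-01,  1.83360659e-01, -4.77597326e-05]), 'wrist_force': array([-0.41175081, -0.09627208,  0.34192176]), 'ft_torque': array([-0.02275662, -0.01003069,  0.00671681]), 'finger_gap': 0.08540858716476193}
```

View pics/side0.png

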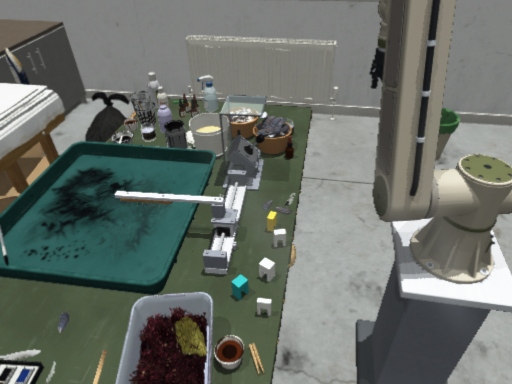

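View pics/top0.png

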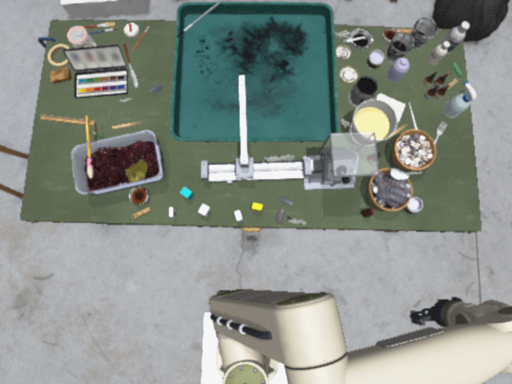

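```bash
python3 - <<'E'
import cv2
s=cv2.imread("pics/side0.png");t=cv2.imread("pics/top0.png")
def crop(im,x,y,w,h,f,n):
    cv2.imwrite(n,cv2.resize(im[y:y+h,x:x+w],None,fx=f,fy=f,interpolation=cv2.INTER_CUBIC))
crop(s,190,120,120,100,6,"pics/s_a.png")
crop(s,200,200,110,100,6,"pics/s_b.png")
crop(t,150,140,130,95,6,"pics/t_a.png")
crop(t,220,130,130,95,6,"pics/t_b.png")
E
```

```text
(no output)
```

View pics/s_a.png

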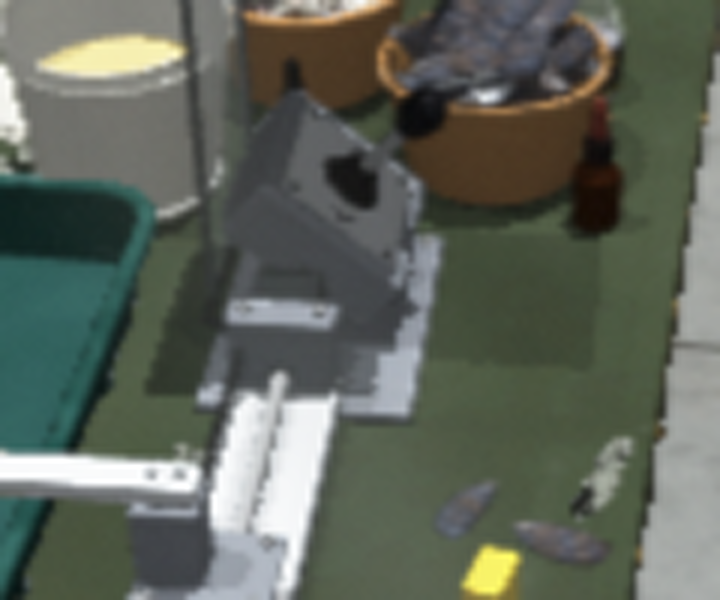

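View pics/s_b.png

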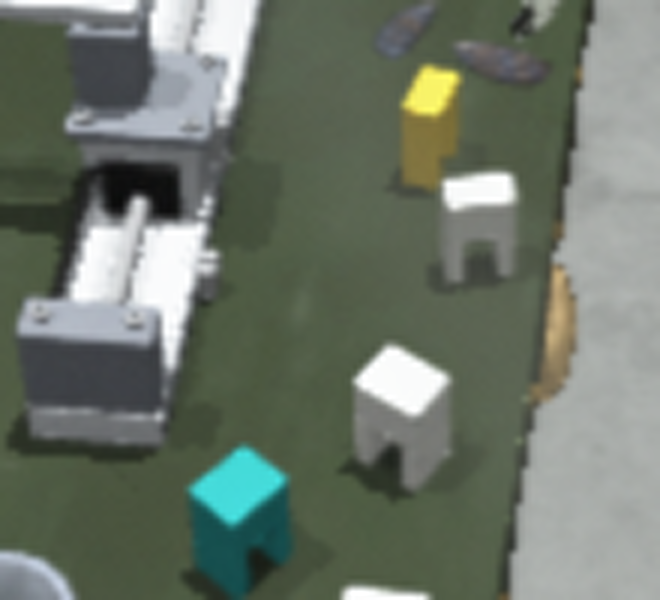

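View pics/t_a.png

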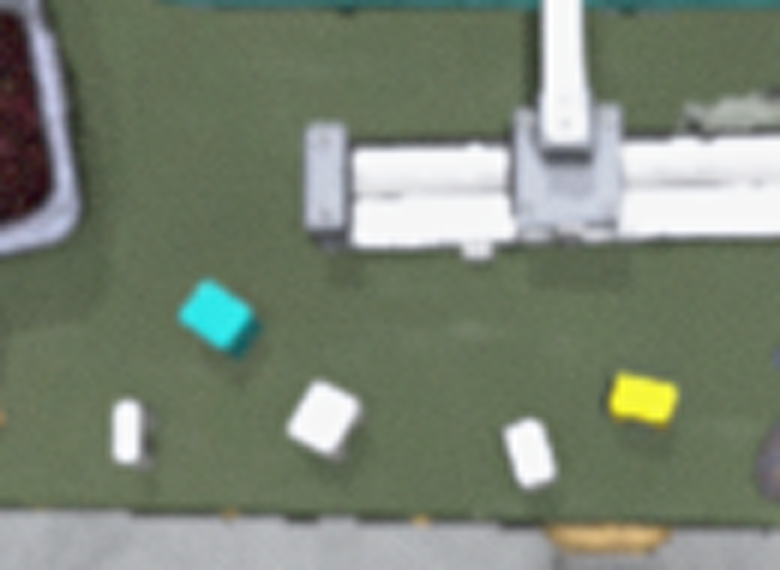

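View pics/t_b.png

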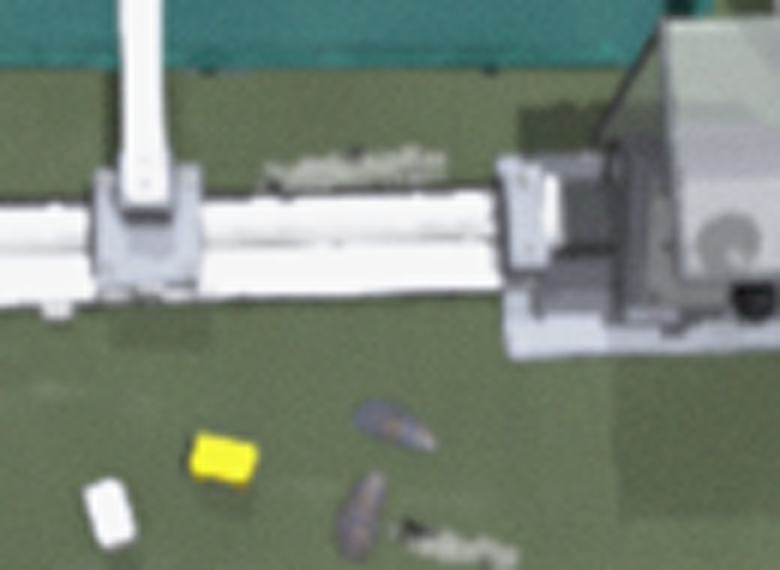

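```bash
cat > h.py <<'E'
import numpy as np, cv2
from workcell import calibration
from scipy.optimize import least_squares
C={n:calibration(n) for n in("side","top")}
def proj(n,P):
    c=C[n]; P=np.atleast_2d(P); q=P@c["extrinsics"][:3,:3].T+c["extrinsics"][:3,3]
    s=q[:,:2]/q[:,2:]; r2=(s**2).sum(1,keepdims=True); s=s*(1+c["k1"]*r2)
    return np.c_[s[:,0]*c["fx"]+c["cx"],s[:,1]*c["fy"]+c["cy"]]
def tri(us,ut,z=None):
    f=lambda p:np.r_[(proj("side",p)-us).ravel(),(proj("top",p)-ut).ravel()]
    r=least_squares(f,[0.45,0,0.05]); return r.x,r.fun
def onz(n,u,z):
    r=least_squares(lambda p:(proj(n,[p[0],p[1],z])-u).ravel(),[0.5,0]); return r.x
def rz(a): return np.array([[np.cos(a),-np.sin(a),0],[np.sin(a),np.cos(a),0],[0,0,1]])
E
python3 - <<'E'
from h import *
s=cv2.imread("pics/side0.png");t=cv2.imread("pics/top0.png")
# top faces
def blobs(im,x,y,w,h,th):
    g=im[y:y+h,x:x+w].min(2); n,l,st,ce=cv2.connectedComponentsWithStats((g>th).astype('uint8'))
    for i in range(1,n):
        if st[i,4]>12:
            m=l==i; ys,xs=np.nonzero(m); W=g[m].astype(float)
            r=cv2.minAreaRect(np.c_[xs+x,ys+y].astype('float32'))
            print(st[i,4],np.round(ce[i]+[x,y],2),np.round(r[1],1),round(r[2],1))
print("top");blobs(t,160,195,90,30,170)
print("side");blobs(s,250,220,45,110,205)
E
```

```text
top
91 [203.44 209.03] [ 8.9 10.3] 26.6
40 [170.5 211.5] [9. 3.] 90.0
66 [237.85 214.85] [10.4  6.3] 71.6
side
52 [279.15 231.31] [ 4.6 10.4] 82.9
99 [266.47 262.93] [12.7  8.4] 29.7
56 [263.59 300.14] [ 4. 13.] 90.0
```

```bash
python3 - <<'E'
import cv2
s=cv2.imread("pics/side0.png");t=cv2.imread("pics/top0.png")
def crop(im,x,y,w,h,f,n):
    cv2.imwrite(n,cv2.resize(im[y:y+h,x:x+w],None,fx=f,fy=f,interpolation=cv2.INTER_NEAREST))
crop(s,198,180,50,100-2,8-2,"pics/s_c.png")
crop(s,250,222,45,100,6,"pics/s_d.png")
crop(t,195,150,80,40,10,"pics/t_c.png")
crop(t,310,150,80,50,10-1,"pics/t_d.png")
crop(s,215,90,70,80,7,"pics/s_e.png")
E
```

```text
(no output)
```

View pics/s_c.png

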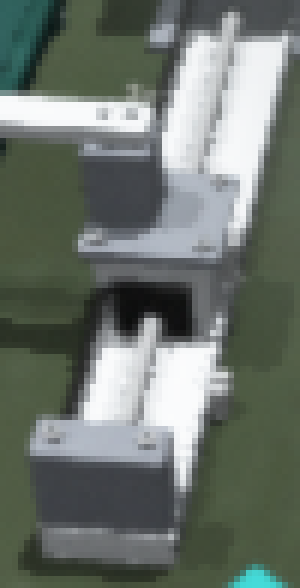

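View pics/s_d.png

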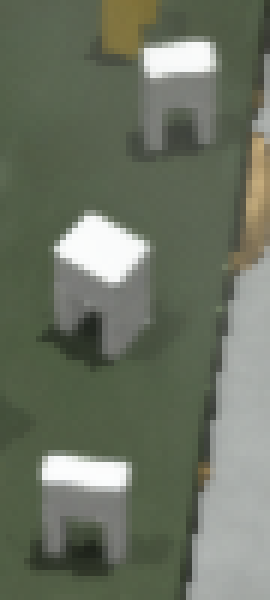

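View pics/t_c.png

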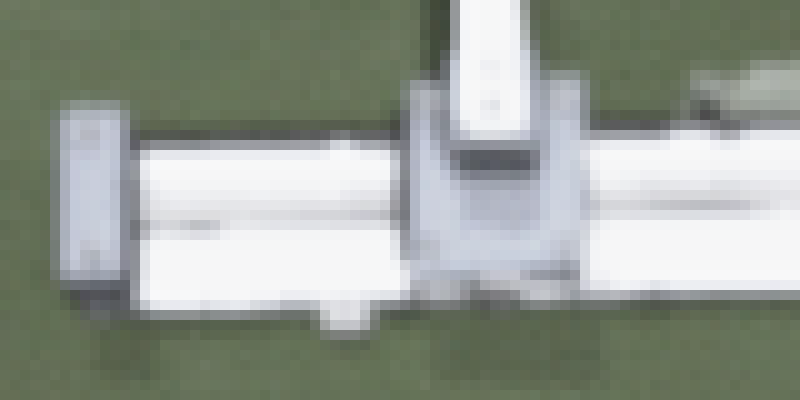

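View pics/t_d.png

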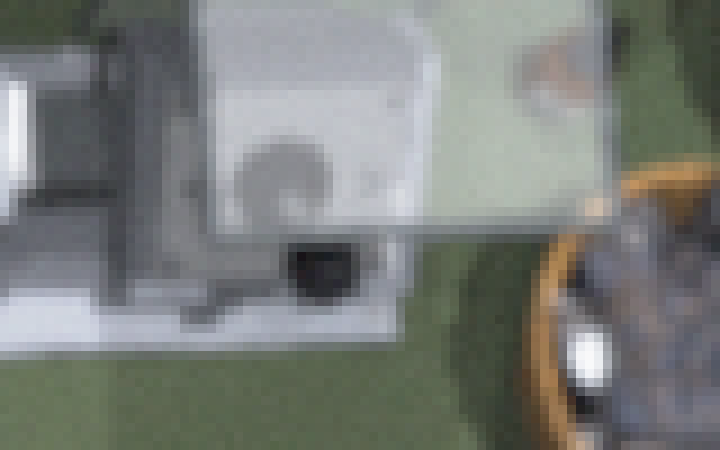

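View pics/s_e.png

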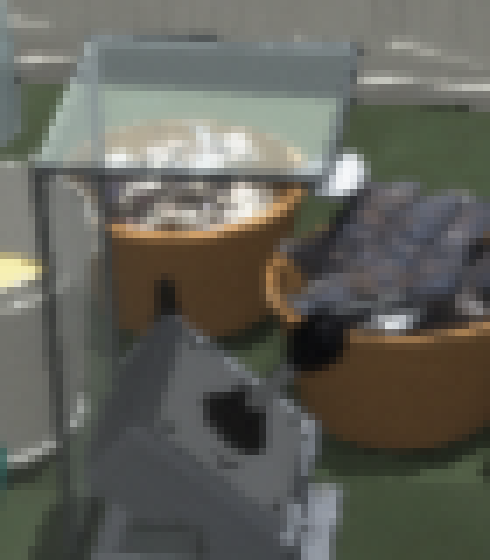

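```bash
python3 - <<'E'
from h import *
px=lambda x,y,f,ox,oy:np.array([(x+.5)/f-.5+ox,(y+.5)/f-.5+oy])
T=lambda x,y:px(x,y,10,195,150); S=lambda x,y:px(x,y,6,198,180); T2=lambda x,y:px(x,y,9,310,150);S2=lambda x,y:px(x,y,7,215,90)
k,e=tri(S2(317,338),T2(322,270)); print("knob",k,e)
hd,e=tri(S2(342,115),T2(407,229)); print("hood",hd,e)
ix,e=tri(S(218,384),T(346,318)); print("index",ix,e)
# stop top center, edges
st,e=tri((S(32,450)+S(173,460)+S(170,428)+S(38,420))/4,(T(60,103)+T(128,105)+T(60,280)+T(128,280))/4); print("stop top ctr",st,e)
for nm,a,b in (("thick",(266.47,262.93),(203.44,209.03)),("thin",(263.59,300.14),(170.5,211.5)),("mid",(279.15,231.31),(237.85,214.85))):
    p,e=tri(np.array(a),np.array(b)); print(nm,p,np.round(e,2), "z.055 top:",onz("top",b,.055),"side:",onz("side",a,.055))
# bed front edge at z=.022
for u in (T(140,315),T(400,305),T(780,296)): print("front edge",onz("top",u,.022))
for u in (T(140,150),T(395,145),T(790,128)): print("back edge",onz("top",u,.022))
t=cv2.imread("pics/top0.png")
for u in (T(60,190),T(128,190)): print("stop edges",onz("top",u,.074))
E
```

```text
knob [ 0.61553458 -0.31945912  0.14505275] [ 0.32379778  0.07012999 -0.01060673 -0.31438407]
hood [ 0.60207985 -0.31827422  0.27177137] [ 0.00602071  0.00132368 -0.00021931 -0.00561375]
index [0.62541637 0.08538115 0.0212737 ] [ 0.37830001  0.08295105 -0.01859591 -0.48386459]
stop top ctr [0.65660431 0.17396475 0.07395066] [-0.07810241 -0.0182711   0.00671116  0.10607635]
thick [0.51386083 0.17116111 0.05562414] [ 0.15  0.03  0.   -0.21] z.055 top: [0.51319537 0.1712217 ] side: [0.51437193 0.17061093]
thin [0.5020625  0.2888121  0.05682228] [ 0.19  0.04  0.01 -0.28] z.055 top: [0.50126042 0.28918258] side: [0.50276786 0.28754467]
mid [0.49589258 0.0471373  0.05549755] [ 0.14  0.03  0.   -0.18] z.055 top: [0.49531273 0.04715395] side: [0.49638378 0.04660604]
front edge [0.62269295 0.16198492]
front edge [0.62886598 0.06525666]
front edge [ 0.63578999 -0.07629007]
back edge [0.68594187 0.1650233 ]
back edge [0.69020286 0.06926991]
back edge [ 0.70050555 -0.0790622 ]
stop edges [0.65743102 0.18632317]
stop edges [0.65802103 0.16175975]
```

```bash
python3 - <<'E'
from h import *
s=cv2.imread("pics/side0.png");t=cv2.imread("pics/top0.png")
a=t[155:185,200:280].astype(float); a=np.clip((a-190)*4,0,255).astype('uint8')
cv2.imwrite("pics/t_r.png",cv2.resize(a,None,fx=10,fy=10,interpolation=cv2.INTER_NEAREST))
a=s[225:275,200:250].astype(float); a=np.clip((a-150)*2.4,0,255).astype('uint8')
cv2.imwrite("pics/s_r.png",cv2.resize(a,None,fx=10,fy=10,interpolation=cv2.INTER_NEAREST))
print("top cols"); 
for u in (212,222,230): print(u,t[160:184,u].mean(1).astype(int))
for v in (236,240,244,248): print(v,s[v,208:242].mean(1).astype(int))
E
```

```text
top cols
212 [105 101  89  84 142 232 248 247 245 240 234 224 213 230 245 246 246 246
 246 247 234 142  86  90]
222 [105 100  86  84 155 237 247 246 243 239 231 220 228 244 245 246 246 246
 247 245 207 120  90  96]
230 [102  99  82 103 191 244 247 245 241 231 220 206 224 244 246 246 246 246
 246 241 225 225 197 125]
236 [ 42  41  42  38  38  57 125 148 166 161 121 103 126 189 212 187 115  84
  82  77  77  77 118 131 122 142 124  76  65  68  68  69  69  69]
240 [ 78  72  50  42  69 147 235 249 250 244 239 233 222 216 185 156 230 242
 249 251 251 251 251 250 248 197 101  73  70  69  70  71  69  69]
244 [ 76  56  44  71 154 241 250 250 244 238 228 219 215 184 155 230 242 250
 251 251 251 251 250 240 215 214 214 181 113  81  79  79  79  80]
248 [ 58  45  69 152 239 250 250 244 240 236 224 214 181 141 229 241 249 251
 251 251 251 251 249 215 116  82  85  83  70  66  68  75  78  79]
```

View pics/t_r.png

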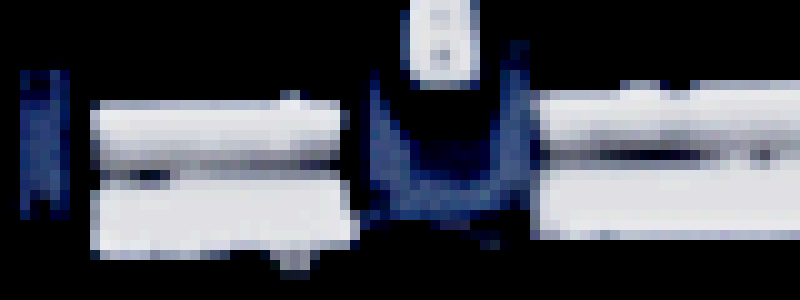

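View pics/s_r.png

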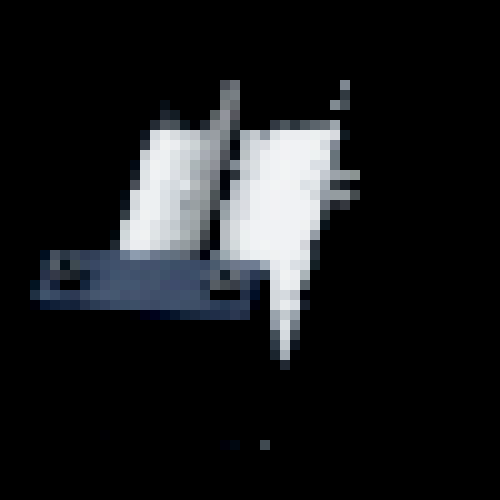

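```bash
python3 - <<'E'
from h import *
r=onz("side",[220.3,244],.036); print("rod pt",r)
r=onz("side",[222.3,236],.036); print("rod pt",r)
# bed edges (top, subpixel) 
for u in ([212,164.2],[212,180.9],[222,164.0],[222,180.3],[230,163.6]): print(onz("top",u,.022))
# side: bed edges at z .022
for u in ([213.0-.9,244],[229.5,240.],[212.9,240],[209.9+1,248],[231.3,248]): print("s",onz("side",u,.022))
th=.0572;R=rz(th)
for O in ([.6677,-.0137,0],[.6660,-.0137,0]):
  for n in("side","top"):
    q=np.array([[0,140,36],[5,140,36],[-5,140,36],[-32,140,22],[32,140,22],[-36.5,100,22],[0,176,74]])/1000@R.T+O
    print(n,np.round(proj(n,q),1).tolist())
E
```

```text
rod pt [0.66174383 0.10635863]
rod pt [0.66400336 0.07401104]
[0.6876075  0.15211281]
[0.62357698 0.14914911]
[0.68929038 0.11455296]
[0.62676905 0.11197773]
[0.69157139 0.08454958]
s [0.69037824 0.09777625]
s [0.64285591 0.07376627]
s [0.69238604 0.08164167]
s [0.68958285 0.11373938]
s [0.63007684 0.10423436]
side [[219.3, 249.1], [217.6, 249.0], [221.0, 249.2], [230.5, 253.2], [208.9, 251.5], [234.3, 243.2], [215.5, 249.5]]
top [[218.2, 170.7], [218.2, 169.4], [218.3, 172.1], [218.7, 180.0], [218.5, 163.3], [229.5, 180.8], [207.3, 168.7]]
side [[219.8, 249.2], [218.1, 249.0], [221.5, 249.3], [231.1, 253.3], [209.5, 251.6], [234.9, 243.2], [216.1, 249.6]]
top [[218.2, 171.2], [218.2, 169.9], [218.2, 172.5], [218.7, 180.4], [218.5, 163.7], [229.5, 181.2], [207.3, 169.1]]
```

```bash
cat >> h.py <<'E'
def softpoly(P,x0,y0,w,h,ss=8):
    m=np.zeros((h*ss,w*ss),np.uint8)
    q=((P-[x0,y0]+.5)*ss-.5)
    cv2.fillPoly(m,[np.round(q*16).astype(np.int32)],255,shift=4)
    return cv2.GaussianBlur(cv2.resize(m,(w,h),interpolation=cv2.INTER_AREA).astype(float)/255,(3,3),0.5)
def fitspacer(ims,x,y,yaw,t,z=.055,w=.034,lo={"side":200,"top":120}):
    from scipy.optimize import minimize
    obs={}
    for n,im in ims.items():
        u=proj(n,[x,y,z])[0]; x0,y0=int(u[0])-11,int(u[1])-10
        g=im[y0:y0+21,x0:x0+23].min(2).astype(float)
        obs[n]=(x0,y0,np.clip((g-lo[n])/(245-lo[n]),0,1))
    def cost(p):
        c=0
        q=np.array([[-w,-t],[w,-t],[w,t],[-w,t]])/2
        a=p[2]; Rr=np.array([[np.cos(a),-np.sin(a)],[np.sin(a),np.cos(a)]])
        q=np.c_[q@Rr.T+p[:2],np.full(4,z)]
        for n,(x0,y0,o) in obs.items():
            c+=((softpoly(proj(n,q),x0,y0,23,21)-o)**2).sum()
        return c
    best=None
    for dy in (-.4,-.2,0,.2,.4):
        s=np.array([[x,y,yaw+dy]]*4)+np.array([[0,0,0],[.004,0,0],[0,.004,0],[0,0,.2]])
        r=minimize(cost,s[0],method="Nelder-Mead",options=dict(initial_simplex=s,xatol=1e-4,fatol=1e-4))
        if best is None or r.fun<best.fun: best=r
    return best.x,best.fun
E
python3 - <<'E'
from h import *
s=cv2.imread("pics/side0.png");t=cv2.imread("pics/top0.png")
for nm,x,y,yaw,th in (("thick",.5139,.1712,-.6,.028),("thin",.502,.2888,0,.012),("mid",.496,.047,.2,.02)):
    for ims in ({"side":s,"top":t},{"side":s},{"top":t}):
        p,f=fitspacer(ims,x,y,yaw,th); print(nm,list(ims),np.round(p[:2],4),round(np.degrees(p[2]),1),round(f,2))
E
```

```text
thick ['side', 'top'] [0.5141 0.1708] -26.2 7.0
thick ['side'] [0.5146 0.1705] -25.3 3.74
thick ['top'] [0.5129 0.1714] -28.2 1.9
thin ['side', 'top'] [0.5022 0.2878] 2.1 5.64
thin ['side'] [0.5027 0.2875] 2.0 3.05
thin ['top'] [0.5013 0.2888] 3.3 1.15
mid ['side', 'top'] [0.4955 0.0466] 16.8 6.16
mid ['side'] [0.4961 0.0462] 18.4 3.83
mid ['top'] [0.4946 0.0471] 18.1 1.3
```

```bash
cat >> h.py <<'E'
from scipy.spatial.transform import Rotation as Ro
def state():
    from workcell import get_state
    s=get_state(); q=s["orientation"]; return s,np.array(s["tcp_pos"]),Ro.from_quat([q[1],q[2],q[3],q[0]])
def down(phi): # deg
    p=np.radians(phi); c,s=np.cos(p),np.sin(p)
    return Ro.from_matrix(np.array([[c,s,0],[s,-c,0],[0,0,-1.]]))
def tilted(yaw,tilt,tiltl=0): # fingers down and away by tilt, y jaw along -rig y
    return Ro.from_euler("z",yaw,degrees=True)*down(0)*Ro.from_euler("y",-0+tilt,degrees=True)
def plan(p0,R0,p1,R1,n,grip):
    rv=(R0.inv()*R1).as_rotvec(degrees=True)/n; d=(np.array(p1)-p0)/n; R=R0; rows=[]
    for i in range(n):
        rows.append([round(float(a),1) for a in R.inv().apply(d)*1000]+[round(float(a),2) for a in rv]+[grip]); R=R*Ro.from_rotvec(rv,degrees=True)
    print("shift/row %.1f turn/row %.1f"%(np.linalg.norm(d)*1000,np.linalg.norm(rv)))
    for r in rows: print(r)
E
python3 - <<'E'
from h import *
print(tilted(0,40).as_matrix().round(2))
s,p,R=state(); plan(p,R,[.5137,.171,.30],down(63),16,1)
E
```

```text
[[ 0.77  0.    0.64]
 [ 0.   -1.    0.  ]
 [ 0.64  0.   -0.77]]
shift/row 48.6 turn/row 2.6
[33.8, -34.3, 6.6, -0.01, -0.0, -2.62, 1]
[35.3, -32.7, 6.6, -0.01, -0.0, -2.62, 1]
[36.8, -31.1, 6.5, -0.01, -0.0, -2.62, 1]
[38.2, -29.4, 6.5, -0.01, -0.0, -2.62, 1]
[39.5, -27.6, 6.5, -0.01, -0.0, -2.62, 1]
[40.7, -25.8, 6.5, -0.01, -0.0, -2.62, 1]
[41.8, -23.9, 6.5, -0.01, -0.0, -2.62, 1]
[42.9, -22.0, 6.5, -0.01, -0.0, -2.62, 1]
[43.8, -20.0, 6.5, -0.01, -0.0, -2.62, 1]
[44.7, -18.0, 6.5, -0.01, -0.0, -2.62, 1]
[45.5, -15.9, 6.5, -0.01, -0.0, -2.62, 1]
[46.1, -13.8, 6.5, -0.01, -0.0, -2.62, 1]
[46.7, -11.7, 6.5, -0.01, -0.0, -2.62, 1]
[47.2, -9.5, 6.5, -0.01, -0.0, -2.62, 1]
[47.6, -7.4, 6.5, -0.01, -0.0, -2.62, 1]
[47.9, -5.2, 6.5, -0.01, -0.0, -2.62, 1]
```

```bash
python3 -m crank '[[34,-34,6.5,0,0,-2.62,1],[35,-33,6.5,0,0,-2.62,1],[37,-31,6.5,0,0,-2.62,1],[38,-29,6.5,0,0,-2.62,1],[39.5,-27.5,6.5,0,0,-2.62,1],[41,-26,6.5,0,0,-2.62,1],[42,-24,6.5,0,0,-2.62,1],[43,-22,6.5,0,0,-2.62,1]]' 40
```

```text
clock: 1.1
tcp_pos: [0.3612, -0.1812, 0.3523]
orientation: [-0.0, 0.933, 0.36, -0.0]
wrist_force: [1.2, -0.0, 0.5]
finger_gap: 0.0854
```

```bash
python3 -m crank '[[44,-20,6.5,0,0,-2.62,1],[45,-18,6.5,0,0,-2.62,1],[45.5,-16,6.5,0,0,-2.62,1],[46,-14,6.5,0,0,-2.62,1],[46.5,-12,6.5,0,0,-2.62,1],[47,-9.5,6.5,0,0,-2.62,1],[47,-7,6.5,0,0,-2.62,1],[40,-5,6.5,0,0,-2.62,1]]'; python3 - <<'E'
from h import *
s,p,R=state(); print(p,R.as_matrix().round(3).tolist())
plan(p,R,[.5137,.171,.197],down(63),6,1)
E
```

```text
clock: 2.1
tcp_pos: [0.5101, 0.1653, 0.3]
orientation: [-0.0, 0.852, 0.524, -0.0]
wrist_force: [0.7, -0.8, 0.6]
finger_gap: 0.0855
[0.5100977  0.16533976 0.30002064] [[0.451, 0.892, -0.0], [0.892, -0.451, -0.0], [-0.0, -0.0, -1.0]]
shift/row 17.2 turn/row 0.0
[1.1, 0.1, 17.2, -0.0, 0.0, 0.03, 1]
[1.1, 0.1, 17.2, -0.0, 0.0, 0.03, 1]
[1.1, 0.1, 17.2, -0.0, 0.0, 0.03, 1]
[1.1, 0.1, 17.2, -0.0, 0.0, 0.03, 1]
[1.1, 0.1, 17.2, -0.0, 0.0, 0.03, 1]
[1.1, 0.1, 17.2, -0.0, 0.0, 0.03, 1]
```

```bash
python3 -m crank '[[3,0,26,0,0,0,1],[3,0,26,0,0,0,1],[0.5,0,26,0,0,0,1],[0,0.5,25,0,0,0,1],[0,0,0,0,0,0,0.3],[0,0,0,0,0,0,0.3],[0,0,0,0,0,0,0.2],[0,0,0,0,0,0,0.2]]' 40; python3 - <<'E'
from h import *; from workcell import read_camera
s,p,R=state(); print(p,R.as_matrix().round(3).tolist(),s["finger_gap"])
a=read_camera("side");cv2.imwrite("pics/side1.png",a);cv2.imwrite("pics/side1c.png",cv2.resize(a[190:320,190:310],None,fx=4.5,fy=4.5))
E
```

```text
clock: 3.1
tcp_pos: [0.5139, 0.1693, 0.199]
orientation: [0.001, 0.852, 0.523, 0.001]
wrist_force: [0.8, 0.3, 5.2]
finger_gap: 0.0334
[0.51385142 0.16925158 0.19900285] [[0.453, 0.891, 0.003], [0.891, -0.453, 0.0], [0.002, 0.002, -1.0]] 0.03335618064132079
```

View pics/side1c.png

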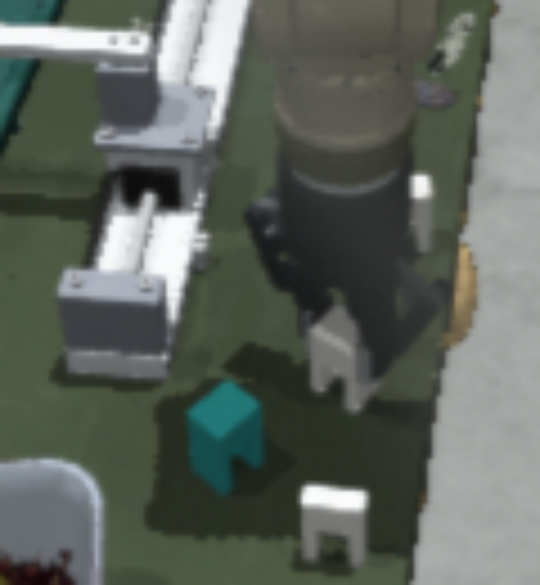

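```bash
python3 - <<'E'
from h import *
s,p,R=state(); plan(p+[0,0,.101],R,[.6575,.1446,.285],down(93.3),5,.2)
E
```

```text
shift/row 29.3 turn/row 6.1
[8.6, 27.8, 3.1, 0.03, -0.01, -6.05, 0.2]
[5.6, 28.6, 3.1, 0.03, -0.01, -6.05, 0.2]
[2.6, 29.0, 3.0, 0.03, -0.01, -6.05, 0.2]
[-0.5, 29.1, 3.0, 0.03, -0.01, -6.05, 0.2]
[-3.5, 28.9, 3.0, 0.03, -0.01, -6.05, 0.2]
```

```bash
python3 -m crank '[[0,0,-50,0,0,0,0.2],[0,0,-50,0,0,0,0.2],[8.6,28,3,0,0,-6.05,0.2],[5.6,28.6,3,0,0,-6.05,0.2],[2.6,29,3,0,0,-6.05,0.2],[-0.5,29,3,0,0,-6.05,0.2],[-3.5,29,3,0,0,-6.05,0.2],[0,0,0,0,0,0,0.2]]'; python3 - <<'E'
from h import *; from workcell import read_camera
s,p,R=state(); print(p,R.as_matrix().round(3).tolist(),s["finger_gap"],s["wrist_force"])
a=read_camera("side");cv2.imwrite("pics/side2.png",a);cv2.imwrite("pics/side2c.png",cv2.resize(a[180:280,190:270],None,fx=6,fy=6))
a=read_camera("top");cv2.imwrite("pics/top2.png",a);cv2.imwrite("pics/top2c.png",cv2.resize(a[140:230,160:280],None,fx=6,fy=6))
E
```

```text
clock: 4.15
tcp_pos: [0.6582, 0.1437, 0.2817]
orientation: [0.0, 0.687, 0.727, -0.0]
wrist_force: [-0.4, 0.4, -2.0]
finger_gap: 0.0337
[0.65818766 0.14373223 0.28172279] [[-0.056, 0.998, 0.0], [0.998, 0.056, -0.0], [-0.0, 0.0, -1.0]] 0.03367530372519101 [-0.4185765   0.43033156 -1.96338954]
```

View pics/side2c.png

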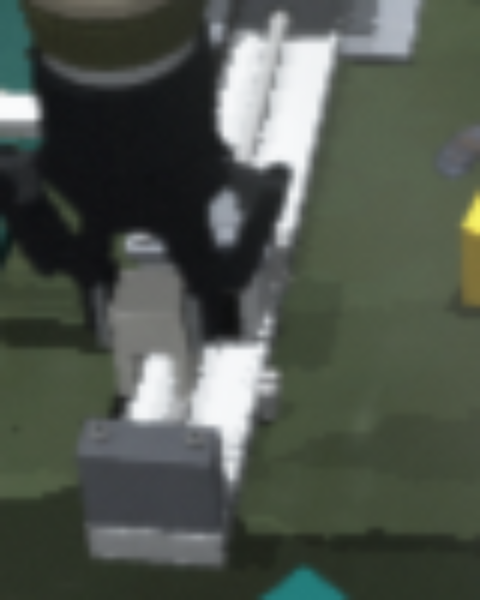

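View pics/top2c.png

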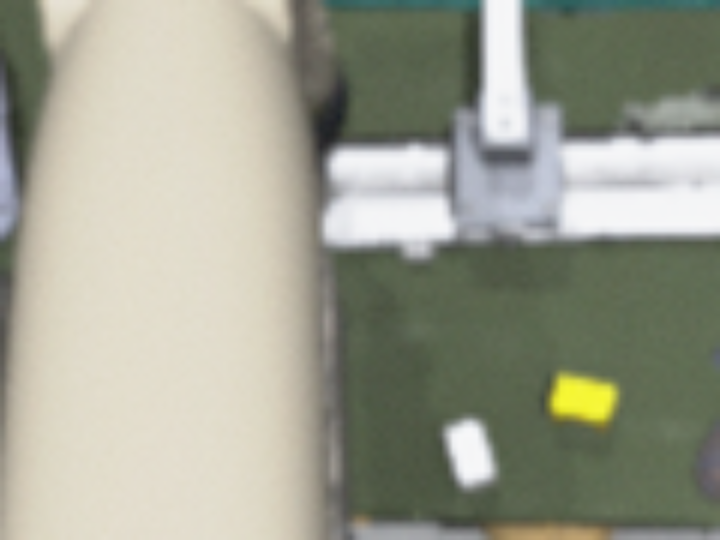

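```bash
python3 - <<'E'
from h import *
R=rz(np.radians(3.3)); tcp=np.array([.6582,.1437,0])
for off in (.0014,):
    c=tcp+R@[0,off,0]
    P=[c+R@[sx*.017,sy*.014,0]+[0,0,z] for sx,sy,z in ((1,1,.0827+.055),(-1,1,.0827+.055),(1,1,.0827),(-1,1,.0827),(1,-1,.1377),(-1,-1,.1377))]
    print(((proj("side",P)-[190,180]+.5)*6-.5).round(0))
    P=[c+R@[sx*.009,.014,0]+[0,0,.0827+.028] for sx in (1,-1)]
    print("slot",((proj("side",P)-[190,180]+.5)*6-.5).round(0))
E
python3 - <<'E'
import cv2
a=cv2.imread("pics/side2.png");cv2.imwrite("pics/side2d.png",cv2.resize(a[215:265,195:245],None,fx=12,fy=12,interpolation=cv2.INTER_NEAREST))
E
```

```text
[[107. 314.]
 [183. 320.]
 [120. 399.]
 [193. 405.]
 [121. 270.]
 [195. 275.]]
slot [[131. 358.]
 [170. 361.]]
```

View pics/side2d.png

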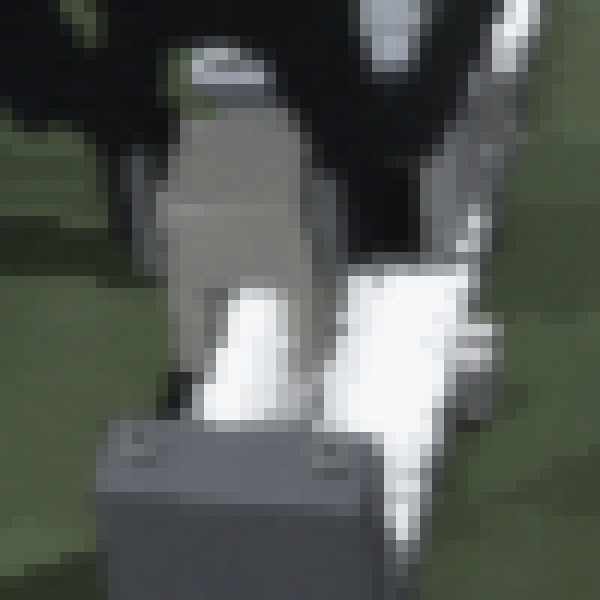

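```bash
python3 -m crank '[[0,0,8,0,0,0,0.2],[0,0,12,0,0,0,0.2],[0,0,12,0,0,0,0.2],[0,0,12,0,0,0,0.2],[0,0,10,0,0,0,0.2],[0,0,5,0,0,0,0.2],[0,0,1,0,0,0,0.2],[0,0,0,0,0,0,0.2]]'; python3 - <<'E'
from h import *; from workcell import read_camera
s,p,R=state(); print(p,s["finger_gap"],s["wrist_force"],s["ft_torque"])
a=read_camera("side");cv2.imwrite("pics/side3d.png",cv2.resize(a[215:265,195:245],None,fx=12,fy=12,interpolation=cv2.INTER_NEAREST))
E
```

```text
clock: 5.25
tcp_pos: [0.657, 0.1444, 0.223]
orientation: [0.0, 0.686, 0.727, 0.0]
wrist_force: [0.3, -0.4, -0.4]
finger_gap: 0.0332
[0.65698163 0.14440208 0.22295963] 0.03323023871803336 [ 0.30803347 -0.36109369 -0.3938901 ] [ 0.04156758 -0.03984185 -0.02688843]
```

View pics/side3d.png

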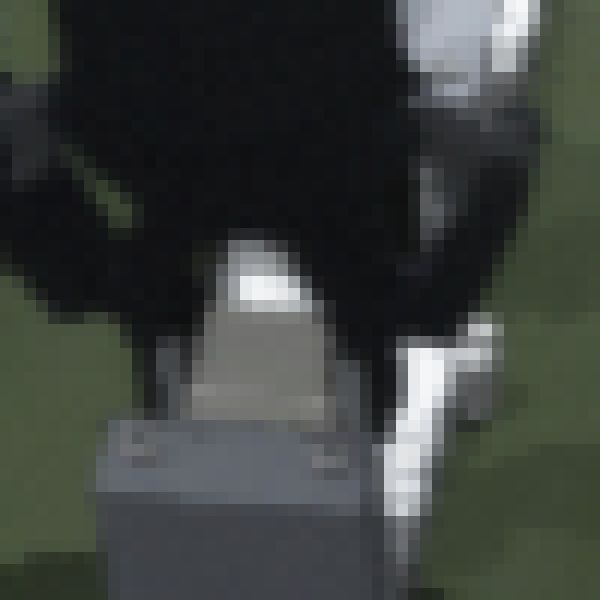

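```bash
python3 -m crank '[[0,0,1,0,0,0,0.2],[0,0,1.5,0,0,0,0.2],[0.8,0,0,0,0,0,0.2],[0.8,0,0,0,0,0,0.2],[0.6,0,0,0,0,0,0.2],[0,0,0,0,0,0,0.2],[0,0,0,0,0,0,0.2],[0,0,0,0,0,0,0.2]]'; python3 - <<'E'
from h import *; from workcell import read_camera
s,p,R=state(); print(p,s["finger_gap"],s["wrist_force"],s["ft_torque"])
E
```

```text
clock: 6.3
tcp_pos: [0.6571, 0.1463, 0.221]
orientation: [0.001, 0.687, 0.727, 0.0]
wrist_force: [0.1, -3.5, 5.3]
finger_gap: 0.0337
[0.65711907 0.14631349 0.22104401] 0.03369341551763322 [ 0.05191871 -3.51126934  5.34056124] [-0.60254365  0.15091882  0.02230928]
```

```bash
python3 -m crank '[[0,0,0,0,0,0,0.6],[0,0,0,0,0,0,1],[0,0,-10,0,0,0,1],[0,0,-45,0,0,0,1],[0,0,-45,0,0,0,1],[46,-47,0,0,0,0,1],[46,-47,0,0,0,0,1],[46,-47,0,0,0,0,1]]'; python3 - <<'E'
from h import *; from workcell import read_camera
s,p,R=state(); print(p,s["finger_gap"],s["wrist_force"])
a=read_camera("side");cv2.imwrite("pics/side4.png",a);cv2.imwrite("pics/side4c.png",cv2.resize(a[200:320,195:295],None,fx=5,fy=5))
a=read_camera("top");cv2.imwrite("pics/top4.png",a);cv2.imwrite("pics/top4c.png",cv2.resize(a[145:225,155:265],None,fx=6,fy=6))
plan(p,R,[.5024,.2840,.197],down(92.5),6,1)
E
```

```text
clock: 7.3
tcp_pos: [0.514, 0.2708, 0.321]
orientation: [0.0, 0.687, 0.727, 0.001]
wrist_force: [-0.1, 0.8, 0.7]
finger_gap: 0.0852
[0.51401778 0.2707936  0.32099894] 0.0851873802611827 [-0.09427633  0.80953831  0.66832138]
shift/row 20.9 turn/row 0.1
[2.3, -1.8, 20.7, 0.01, -0.01, 0.13, 1]
[2.3, -1.8, 20.7, 0.01, -0.01, 0.13, 1]
[2.3, -1.8, 20.7, 0.01, -0.01, 0.13, 1]
[2.3, -1.8, 20.7, 0.01, -0.01, 0.13, 1]
[2.3, -1.8, 20.7, 0.01, -0.01, 0.13, 1]
[2.3, -1.8, 20.7, 0.01, -0.01, 0.13, 1]
```

View pics/side4c.png

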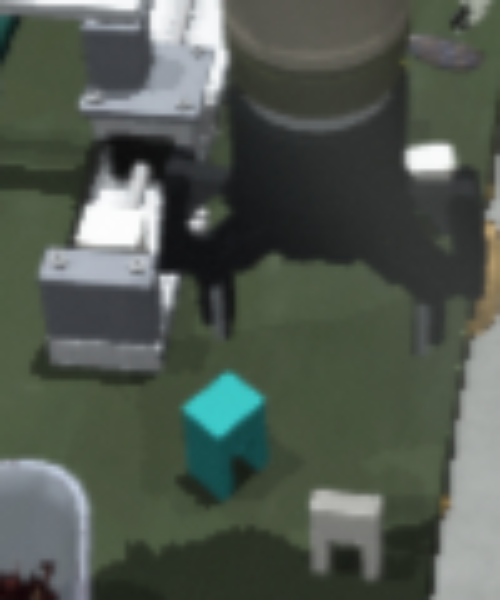

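View pics/top4c.png

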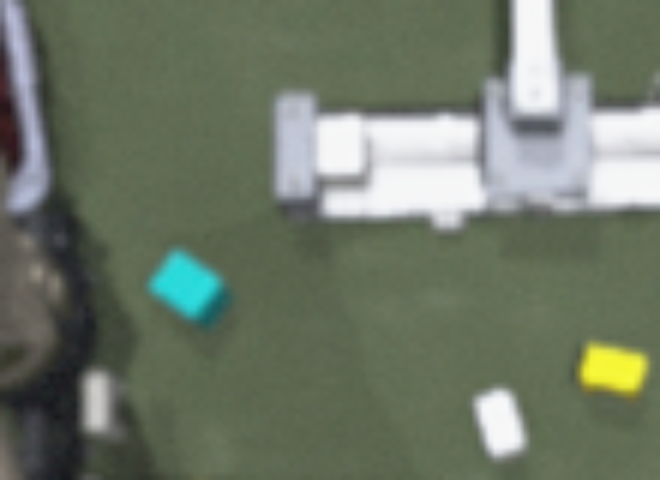

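```bash
python3 -m crank '[[7,-5,25,0,0,0.4,1],[7,-5.5,25,0,0,0.4,1],[0,0,25,0,0,0,1],[0,0,25,0,0,0,1],[0,0,24,0,0,0,1],[0,0,0,0,0,0,1],[0,0,0,0,0,0,1],[0,0,0,0,0,0,1]]'; python3 - <<'E'
from h import *; from workcell import read_camera
s,p,R=state(); print(p,s["finger_gap"],s["wrist_force"])
a=read_camera("side");cv2.imwrite("pics/side5c.png",cv2.resize(a[220:330,215:305],None,fx=5,fy=5))
E
```

```text
clock: 8.4
tcp_pos: [0.5049, 0.2834, 0.1976]
orientation: [0.001, 0.692, 0.722, 0.001]
wrist_force: [-0.0, -0.3, 0.2]
finger_gap: 0.0856
[0.50487848 0.28343794 0.1975778 ] 0.08559580797974772 [-0.00116082 -0.26266042  0.16546673]
```

View pics/side5c.png

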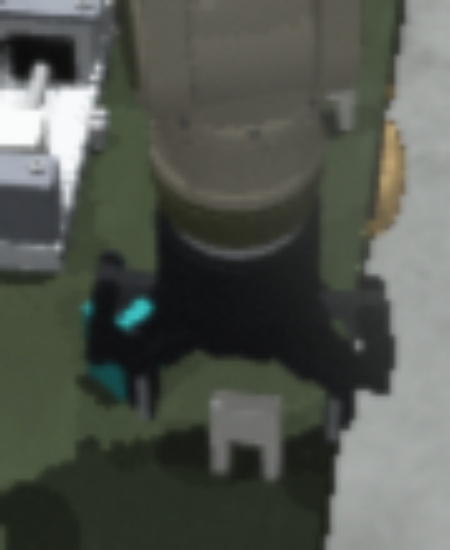

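```bash
python3 -m crank '[[0,-2.5,0,0,0,0,0.7],[0,0,0,0,0,0,0.3],[0,0,0,0,0,0,0.2],[0,0,0,0,0,0,0.2],[0,0,-5,0,0,0,0.2],[0,0,-35,0,0,0,0.2],[0,0,-35,0,0,0,0.2],[0,0,-20,0,0,0,0.2]]'; python3 - <<'E'
from h import *; from workcell import read_camera
s,p,R=state(); print(p,s["finger_gap"],s["wrist_force"],R.as_matrix().round(3).tolist())
a=read_camera("side");cv2.imwrite("pics/side6.png",a);cv2.imwrite("pics/side6c.png",cv2.resize(a[200:300,215:305],None,fx=6,fy=6,interpolation=cv2.INTER_NEAREST))
E
```

```text
clock: 9.45
tcp_pos: [0.502, 0.2833, 0.2933]
orientation: [0.001, 0.692, 0.722, 0.001]
wrist_force: [0.7, -0.1, -0.6]
finger_gap: 0.0333
[0.50201205 0.28328474 0.29326911] 0.03328979483716657 [ 0.72513752 -0.0635023  -0.59397032] [[-0.044, 0.999, 0.002], [0.999, 0.044, 0.001], [0.001, 0.002, -1.0]]
```

View pics/side6c.png

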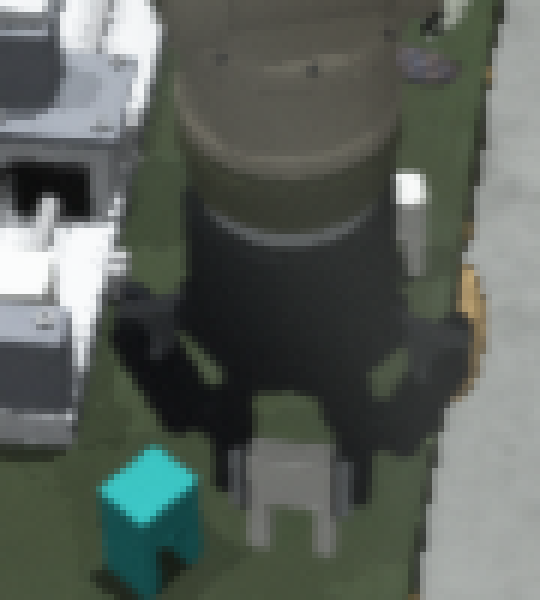

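```bash
python3 - <<'E'
from h import *
dz=.2933-.1976
f=lambda x,y:((x+.5)/6-.5+215,(y+.5)/6-.5+200)
print("edge top-left face ctr",onz("side",f(290,466),dz+.055))
print("feet",onz("side",f(258,549),dz),onz("side",f(325,556),dz))
for nm,y in (("edge",.2833+.0045+.006),):
    print((proj("side",[.502,y,dz+.055])-[215,200]+.5)*6-.5)
E
```

```text
edge top-left face ctr [0.50241342 0.29279995]
feet [0.5160105 0.292809 ] [0.48915466 0.29174784]
[[290.63218832 468.23612857]]
```

```bash
python3 - <<'E'
from h import *
s,p,R=state(); plan(p,R,[.6587,.1205,.285],down(93.3),5,.2)
E
```

```text
shift/row 45.2 turn/row 0.2
[-33.9, 29.8, 2.2, 0.06, -0.02, -0.16, 0.2]
[-34.0, 29.7, 2.2, 0.06, -0.02, -0.16, 0.2]
[-34.1, 29.6, 2.2, 0.06, -0.02, -0.16, 0.2]
[-34.2, 29.5, 2.1, 0.06, -0.02, -0.16, 0.2]
[-34.3, 29.4, 2.1, 0.06, -0.02, -0.16, 0.2]
```

```bash
python3 -m crank '[[-34,30,2,0,0,-0.2,0.2],[-34,29.5,2,0,0,-0.2,0.2],[-34,29.5,2,0,0,-0.2,0.2],[-34,29.5,1,0,0,-0.2,0.2],[-34.5,29.5,1,0,0,-0.1,0.2],[0,0,0,0,0,0,0.2],[0,0,0,0,0,0,0.2],[0,0,0,0,0,0,0.2]]'; python3 - <<'E'
from h import *; from workcell import read_camera
s,p,R=state(); print(p,s["finger_gap"],s["wrist_force"],R.as_matrix().round(3).tolist())
a=read_camera("side");cv2.imwrite("pics/side7.png",a);cv2.imwrite("pics/side7c.png",cv2.resize(a[200:270,190:260],None,fx=8,fy=8,interpolation=cv2.INTER_NEAREST))
E
```

```text
clock: 10.5
tcp_pos: [0.6572, 0.1213, 0.2829]
orientation: [-0.0, 0.685, 0.728, -0.0]
wrist_force: [-0.7, 0.5, -1.2]
finger_gap: 0.0333
[0.65721987 0.12128943 0.28293499] 0.03334452315363267 [-0.67451212  0.50633097 -1.19960855] [[-0.061, 0.998, -0.001], [0.998, 0.061, 0.0], [0.0, -0.001, -1.0]]
```

View pics/side7c.png

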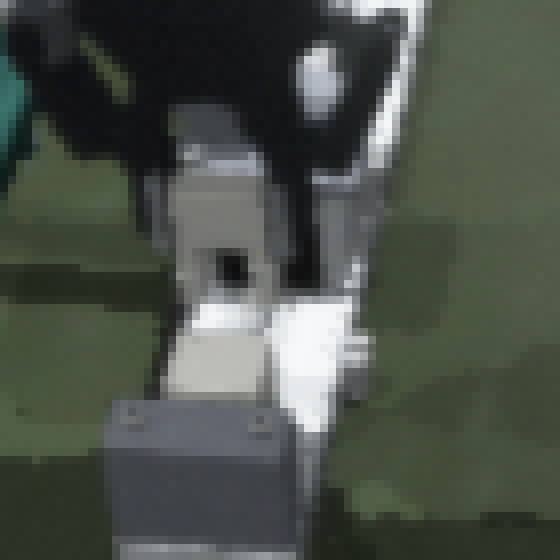

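```bash
python3 -m crank '[[-1,1,8,0,0,0,0.2],[0,0,12,0,0,0,0.2],[0,0,12,0,0,0,0.2],[0,0,12,0,0,0,0.2],[0,0,10,0,0,0,0.2],[0,0,5,0,0,0,0.2],[0,0,1,0,0,0,0.2],[0,0,0,0,0,0,0.2]]'; python3 - <<'E'
from h import *; from workcell import read_camera
s,p,R=state(); print(p,s["finger_gap"],s["wrist_force"],s["ft_torque"])
a=read_camera("side");cv2.imwrite("pics/side8c.png",cv2.resize(a[200:270,190:260],None,fx=8,fy=8,interpolation=cv2.INTER_NEAREST))
E
```

```text
clock: 11.55
tcp_pos: [0.6593, 0.1194, 0.2235]
orientation: [0.0, 0.686, 0.728, 0.0]
wrist_force: [1.1, 1.0, -0.2]
finger_gap: 0.0332
[0.65931375 0.11937654 0.2235347 ] 0.03320220282147809 [ 1.12889416  1.02600875 -0.21794976] [-0.01417502  0.01089185 -0.03864004]
```

View pics/side8c.png

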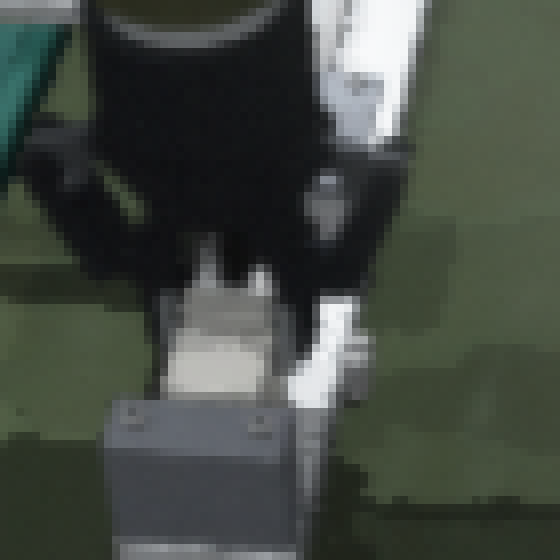

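```bash
python3 -m crank '[[0,0,2,0,0,0,0.2],[0,0,2,0,0,0,0.2],[0,0,0,0,0,0,0.2],[0,0,0,0,0,0,0.35],[0,0,0,0,0,0,0.8],[0,0,-5,0,0,0,1],[0,0,-40,0,0,0,1],[0,0,-50,0,0,0,1]]'; python3 - <<'E'
from h import *; from workcell import read_camera
s,p,R=state(); print(p,s["finger_gap"],s["wrist_force"],s["joint_pos"])
# knob approach
yaw=3.3; a=np.radians(yaw)
k=np.array([.6155,-.3195,.145])
R1=tilted(yaw,40); z=R1.as_matrix()[:,2]; g=k-z*.155; print("grasp tcp",g,"pre",g-z*.12)
for n,RR in (("A",R1),("B",R1*Ro.from_euler("z",180,degrees=True))):
  print(n,(R.inv()*RR).as_rotvec(degrees=True).round(1))
E
```

```text
clock: 12.6
tcp_pos: [0.6586, 0.1194, 0.3142]
orientation: [-0.001, 0.686, 0.728, -0.001]
wrist_force: [1.3, 0.5, 1.1]
finger_gap: 0.0851
[0.65861107 0.11935439 0.31421474] 0.08511967632508213 [1.30720773 0.49586832 1.11426838] [ 5.94808151e-02  5.33784633e-01  1.59272620e-01  1.19899516e+00
 -6.55160392e-05  1.57096789e+00]
grasp tcp [ 0.51603313 -0.32523522  0.26373689] pre [ 0.43902652 -0.3296754   0.35566222]
A [-31.5  31.4  86.1]
B [-31.4 -31.4 -85.9]
```

```bash
python3 - <<'E'
from h import *; from workcell import read_camera
s,p,R=state()
a=read_camera("side");cv2.imwrite("pics/side9c.png",cv2.resize(a[200:270,190:260],None,fx=8,fy=8,interpolation=cv2.INTER_NEAREST))
R1=tilted(3.3,40)*Ro.from_euler("z",180,degrees=True)
mid=R*Ro.from_rotvec((R.inv()*R1).as_rotvec()/2)
plan(p,R,[.46,-.10,.36],mid,8,1)
plan(np.array([.46,-.10,.36]),mid,[.439,-.3297,.3557],R1,8,1)
E
```

```text
shift/row 37.4 turn/row 6.0
[-25.9, -26.4, -5.6, -1.96, -1.96, -5.37, 1]
[-23.5, -28.5, -5.7, -1.96, -1.96, -5.37, 1]
[-21.0, -30.4, -6.0, -1.96, -1.96, -5.37, 1]
[-18.2, -32.1, -6.4, -1.96, -1.96, -5.37, 1]
[-15.4, -33.4, -6.9, -1.96, -1.96, -5.37, 1]
[-12.5, -34.5, -7.6, -1.96, -1.96, -5.37, 1]
[-9.5, -35.2, -8.4, -1.96, -1.96, -5.37, 1]
[-6.5, -35.7, -9.4, -1.96, -1.96, -5.37, 1]
shift/row 28.8 turn/row 6.0
[-17.1, -23.0, 3.2, -1.96, -1.96, -5.37, 1]
[-14.7, -24.6, 2.9, -1.96, -1.96, -5.37, 1]
[-12.2, -26.0, 2.5, -1.96, -1.96, -5.37, 1]
[-9.7, -27.1, 2.0, -1.96, -1.96, -5.37, 1]
[-7.0, -27.9, 1.3, -1.96, -1.96, -5.37, 1]
[-4.4, -28.5, 0.6, -1.96, -1.96, -5.37, 1]
[-1.7, -28.8, -0.3, -1.96, -1.96, -5.37, 1]
[1.0, -28.8, -1.3, -1.96, -1.96, -5.37, 1]
```

View pics/side9c.png

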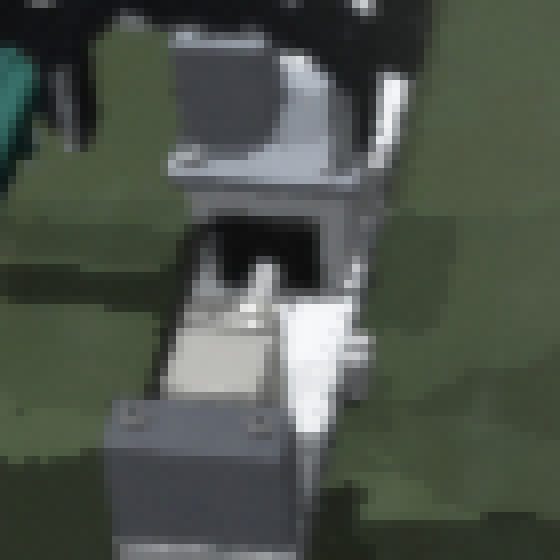

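```bash
python3 -m crank '[[0,0,-35,0,0,0,1],[0,0,-35,0,0,0,1],[-26,-26.5,0,-1.96,-1.96,-5.37,1],[-23.5,-28.5,0,-1.96,-1.96,-5.37,1],[-21,-30.5,0,-1.96,-1.96,-5.37,1],[-18,-32,0,-1.96,-1.96,-5.37,1],[-15.5,-33.5,0,-1.96,-1.96,-5.37,1],[-12.5,-34.5,0,-1.96,-1.96,-5.37,1]]'; python3 - <<'E'
from h import *
s,p,R=state(); print(p,s["joint_pos"].round(2))
R1=tilted(3.3,40)*Ro.from_euler("z",180,degrees=True)
plan(p,R,[.439,-.3297,.3557],R1,10,1)
E
```

```text
clock: 13.65
tcp_pos: [0.5132, -0.0485, 0.3808]
orientation: [0.144, 0.449, 0.882, 0.004]
wrist_force: [0.4, 0.2, 1.2]
finger_gap: 0.0853
[ 0.51318877 -0.04849267  0.3808087 ] [-0.24  0.07 -0.34  0.88 -0.06  0.7 ]
shift/row 29.2 turn/row 6.0
[-17.6, -23.0, 3.9, -1.95, -1.94, -5.35, 1]
[-15.2, -24.7, 3.7, -1.95, -1.94, -5.35, 1]
[-12.7, -26.1, 3.3, -1.95, -1.94, -5.35, 1]
[-10.1, -27.2, 2.8, -1.95, -1.94, -5.35, 1]
[-7.4, -28.1, 2.1, -1.95, -1.94, -5.35, 1]
[-4.7, -28.8, 1.4, -1.95, -1.94, -5.35, 1]
[-2.0, -29.1, 0.5, -1.95, -1.94, -5.35, 1]
[0.7, -29.2, -0.5, -1.95, -1.94, -5.35, 1]
[3.4, -29.0, -1.5, -1.95, -1.94, -5.35, 1]
[6.0, -28.4, -2.7, -1.95, -1.94, -5.35, 1]
```

```bash
python3 -m crank '[[-17.5,-23,4,-1.95,-1.94,-5.35,1],[-15,-24.5,3.5,-1.95,-1.94,-5.35,1],[-12.5,-26,3.5,-1.95,-1.94,-5.35,1],[-10,-27,3,-1.95,-1.94,-5.35,1],[-7.5,-28,2,-1.95,-1.94,-5.35,1],[-5,-29,1.5,-1.95,-1.94,-5.35,0.8],[-2,-29,0.5,-1.95,-1.94,-5.35,0.7],[0.5,-29,-0.5,-1.95,-1.94,-5.35,0.65]]'; python3 - <<'E'
from h import *
s,p,R=state(); print(p,s["joint_pos"].round(2),s["finger_gap"])
R1=tilted(3.3,40)*Ro.from_euler("z",180,degrees=True)
plan(p,R,[.439,-.3297,.3557],R1,3,.65)
E
```

```text
clock: 14.65
tcp_pos: [0.4541, -0.2726, 0.3602]
orientation: [0.308, 0.072, 0.949, 0.009]
wrist_force: [0.5, -0.2, 0.6]
finger_gap: 0.0554
[ 0.45407762 -0.27256953  0.36019792] [-0.79  0.03 -0.52  0.54  0.41 -0.53] 0.055386329135844466
shift/row 19.8 turn/row 4.0
[2.2, -19.6, -1.2, -1.3, -1.29, -3.56, 0.65]
[3.4, -19.4, -1.7, -1.3, -1.29, -3.56, 0.65]
[4.5, -19.1, -2.2, -1.3, -1.29, -3.56, 0.65]
```

```bash
python3 -m crank '[[2,-19.5,-1,-1.3,-1.29,-3.56,0.65],[3.5,-19.5,-1.5,-1.3,-1.29,-3.56,0.65],[4.5,-19,-2,-1.3,-1.29,-3.56,0.65],[0,0,10,0,0,0,0.65],[0,0,20,0,0,0,0.65],[0,0,20,0,0,0,0.65],[0,0,0,0,0,0,0.65],[0,0,0,0,0,0,0.65]]'; python3 - <<'E'
from h import *; from workcell import read_camera
s,p,R=state(); print(p,s["joint_pos"].round(2),s["finger_gap"],R.as_matrix().round(3).tolist())
R1=tilted(3.3,40)*Ro.from_euler("z",180,degrees=True)
print((R.inv()*R1).as_rotvec(degrees=True))
k=np.array([.6155,-.3195,.145]); print("knob in tool:",R.inv().apply(k-p)*1000)
a=read_camera("side");cv2.imwrite("pics/side10.png",a);cv2.imwrite("pics/side10c.png",cv2.resize(a[90:190,205:315],None,fx=6,fy=6,interpolation=cv2.INTER_CUBIC))
a=read_camera("top");cv2.imwrite("pics/top10.png",a);cv2.imwrite("pics/top10c.png",cv2.resize(a[140:250,290:410],None,fx=5,fy=5,interpolation=cv2.INTER_CUBIC))
E
```

```text
clock: 15.65
tcp_pos: [0.4719, -0.3264, 0.3165]
orientation: [0.341, -0.026, 0.94, 0.011]
wrist_force: [-0.8, 0.0, 0.2]
finger_gap: 0.0555
[ 0.47193291 -0.32644197  0.31654859] [-0.86  0.16 -0.49  0.45  0.53 -0.78] 0.05545281351449002 [[-0.766, -0.055, 0.64], [-0.041, 0.998, 0.037], [-0.641, 0.002, -0.767]]
[ 0.01938505 -0.11942145 -0.19819921]
knob in tool: [ -0.30442662  -1.40932277 223.80022007]
```

View pics/side10c.png

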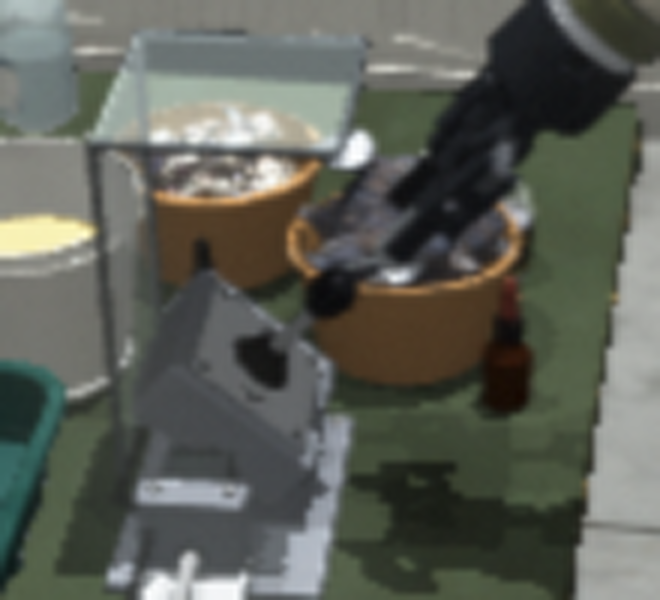

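View pics/top10c.png

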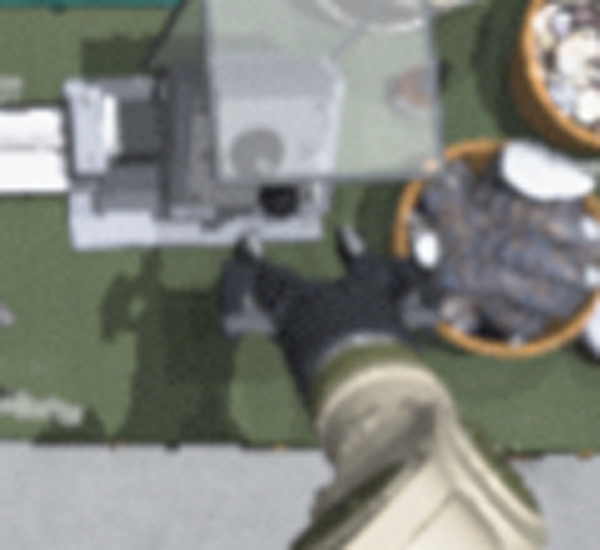

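```bash
python3 - <<'E'
from h import *
s,p,R=state()
M=R.as_matrix()
for d in (.150,.160,.173):
  for sg in (1,-1):
    q=p+M[:,2]*d+M[:,1]*sg*(.0277+.004)
    print(d,sg,"side",((proj("side",q)-[205,90]+.5)*6-.5).round(),"top",((proj("top",q)-[290,140]+.5)*5-.5).round())
k=np.array([.6155,-.3195,.145]);print(((proj("side",k)-[205,90]+.5)*6-.5).round(),((proj("top",k)-[290,140]+.5)*5-.5).round())
E
```

```text
0.15 1 side [[408. 237.]] top [[256. 253.]]
0.15 -1 side [[418. 183.]] top [[352. 250.]]
0.16 1 side [[397. 248.]] top [[252. 246.]]
0.16 -1 side [[407. 194.]] top [[348. 243.]]
0.173 1 side [[383. 263.]] top [[248. 236.]]
0.173 -1 side [[393. 209.]] top [[343. 233.]]
[[334. 290.]] [[279. 198.]]
```

```bash
python3 -m crank '[[0,-1.4,12,0,0,0,0.65],[0,0,20,0,0,0,0.65],[0,0,20,0,0,0,0.6],[0,0,14,0,0,0,0.5],[0,0,0,0,0,0,0.47],[0,0,0,0,0,0,0.47],[0,0,0,0,0,0,0.47],[0,0,0,0,0,0,0.47]]'; python3 - <<'E'
from h import *; from workcell import read_camera
s,p,R=state(); print(p,s["finger_gap"],s["wrist_force"])
k=np.array([.6155,-.3195,.145]); print("knob in tool:",R.inv().apply(k-p)*1000)
a=read_camera("side");cv2.imwrite("pics/side11.png",a);cv2.imwrite("pics/side11c.png",cv2.resize(a[100:180,210:300],None,fx=6,fy=6,interpolation=cv2.INTER_CUBIC))
a=read_camera("top");cv2.imwrite("pics/top11.png",a);cv2.imwrite("pics/top11c.png",cv2.resize(a[145:200,195:275],None,fx=9,fy=9,interpolation=cv2.INTER_NEAREST))
E
```

```text
clock: 16.75
tcp_pos: [0.5141, -0.3262, 0.2662]
orientation: [0.341, -0.025, 0.94, 0.01]
wrist_force: [0.2, -0.6, 1.0]
finger_gap: 0.0399
[ 0.51405127 -0.32621496  0.26623928] 0.039863526097263666 [ 0.22697146 -0.5546063   1.03278033]
knob in tool: [-1.56323745e-01  1.00906854e+00  1.58224073e+02]
```

View pics/side11c.png

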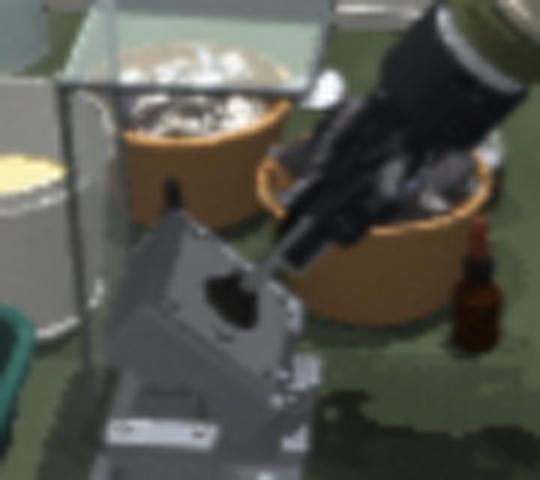

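View pics/top11c.png

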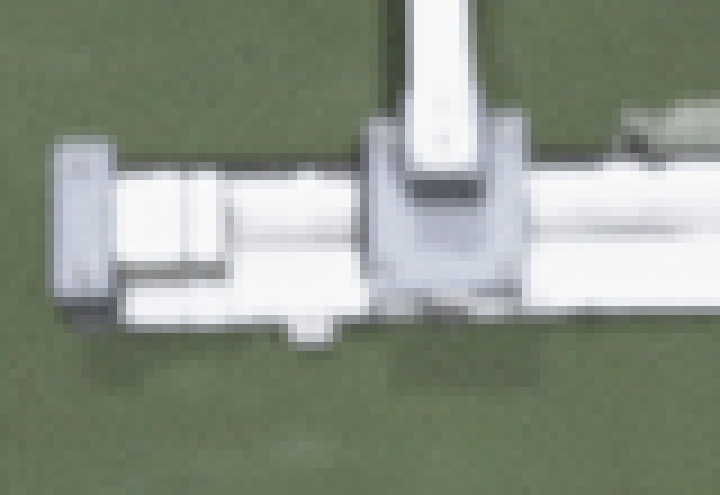

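```bash
cat >> h.py <<'E'
O=np.array([.667,-.0137,0]); TH=np.radians(3.3)
def cari(im):
    """carriage centre rig y (mm) from top view: block side edges at x~back part, z=.079"""
    b=im.astype(float)
    # blueish-grey top vs white bed / rake arm: use arm (white band over green) rows 100..150
    rows=im[120:140,190:270].astype(float)
    g=rows.min(2)  # white arm on tray/green
    prof=np.clip(rows[:,:,2].mean(0)-130,0,None); prof[prof<40]=0
    c=(prof*np.arange(190,270)).sum()/prof.sum()
    return c
E
python3 - <<'E'
from h import *
t0=cv2.imread("pics/top0.png");t=cv2.imread("pics/top11.png")
print(cari(t0),cari(t))
for u in (244.0,):
    w=onz("top",[u,170],.079); print("ctr world",w,"rig",rz(TH).T@(np.r_[w,0]-O))
w=onz("top",[235.1,170],.079);print("left edge rig",rz(TH).T@(np.r_[w,0]-O)); 
P=[O+rz(TH)@[.05,y,.139] for y in (.02,.04,.1)];print(proj("top",P))
P=[O+rz(TH)@[0,y,.079] for y in (.02,.04,.1)];print(proj("top",P))
print([O+rz(TH)@[0.,.02,0]])
print(t[130,225:262].min(1))
E
```

```text
242.90190306681274 242.90436321557422
ctr world [0.65469739 0.02923446] rig [-0.00981073  0.04357145  0.        ]
left edge rig [-0.00875806  0.07550262  0.        ]
[[249.85082788 148.9890019 ]
 [244.08047802 149.16979448]
 [226.76309515 149.71953191]]
[[250.47847459 167.13522947]
 [244.91780517 167.31249714]
 [228.22959143 167.84799094]]
[array([0.66584872, 0.00626684, 0.        ])]
[ 68  68  64  67  62  70  65  64  65  63  67  65  64  59 114 215 246 247
 246 247 249 211 104  60  65  62  62  62  61  60  61  60  64  62  64  65
  66]
```

```bash
python3 -m crank '[[0,6,0,0,0,0,0.47],[0,6,0,0,0,0,0.47],[0,5,0,0,0,0,0.47],[0,2,0,0,0,0,0.47],[0,0,0,0,0,0,0.47],[0,0,0,0,0,0,0.47],[0,0,0,0,0,0,0.47],[0,0,0,0,0,0,0.47]]'; python3 - <<'E'
from h import *; from workcell import read_camera
s,p,R=state(); a=read_camera("top");cv2.imwrite("pics/top12.png",a)
print(s["clock"],p,s["finger_gap"],R.inv().apply(s["wrist_force"]).round(2),cari(a))
E
```

```text
clock: 17.85
tcp_pos: [0.5132, -0.3072, 0.2657]
orientation: [0.341, -0.025, 0.94, 0.01]
wrist_force: [-1.3, -3.3, 1.5]
finger_gap: 0.0402
17.85 [ 0.51318394 -0.30720032  0.26570095] 0.04019879119415838 [ 0.14 -3.22 -2.09] 239.43869689632405
```

```bash
python3 -m crank '[[0,0,0,0,0,0,0.47],[0,0,0,0,0,0,0.47],[0,0,0,0,0,0,0.47],[0,0,0,0,0,0,0.47],[0,0,0,0,0,0,0.47],[0,0,0,0,0,0,0.47],[0,0,0,0,0,0,0.47],[0,0,0,0,0,0,0.47]]'; python3 - <<'E'
from h import *; from workcell import read_camera
s,p,R=state(); a=read_camera("top");cv2.imwrite("pics/top13.png",a)
print(s["clock"],p,s["finger_gap"],R.inv().apply(s["wrist_force"]).round(2),cari(a))
E
```

```text
clock: 18.9
tcp_pos: [0.5131, -0.307, 0.2656]
orientation: [0.341, -0.025, 0.94, 0.01]
wrist_force: [-1.1, -3.2, 0.1]
finger_gap: 0.04
18.9 [ 0.51308535 -0.30698391  0.2655753 ] 0.040030775712902006 [ 0.88 -3.14 -0.92] 234.89805792621465
```

```bash
python3 -m crank '[[0,0,0,0,0,0,0.47],[0,0,0,0,0,0,0.47],[0,0,0,0,0,0,0.47],[0,-2,0,0,0,0,0.47],[0,-2,0,0,0,0,0.47],[0,-1.5,0,0,0,0,0.47],[0,0,0,0,0,0,0.47],[0,0,0,0,0,0,0.47]]'; python3 - <<'E'
from h import *; from workcell import read_camera
s,p,R=state(); a=read_camera("top");cv2.imwrite("pics/top14.png",a);cv2.imwrite("pics/top14c.png",cv2.resize(a[145:200,195:275],None,fx=9,fy=9,interpolation=cv2.INTER_NEAREST))
print(s["clock"],p,s["finger_gap"],R.inv().apply(s["wrist_force"]).round(2),cari(a))
E
```

```text
clock: 19.95
tcp_pos: [0.5133, -0.3124, 0.2654]
orientation: [0.341, -0.025, 0.94, 0.011]
wrist_force: [-0.2, -2.5, -0.6]
finger_gap: 0.0402
19.95 [ 0.51331477 -0.31238943  0.26538001] 0.040164667796937364 [ 0.59 -2.44  0.27] 231.13225492918633
```

View pics/top14c.png

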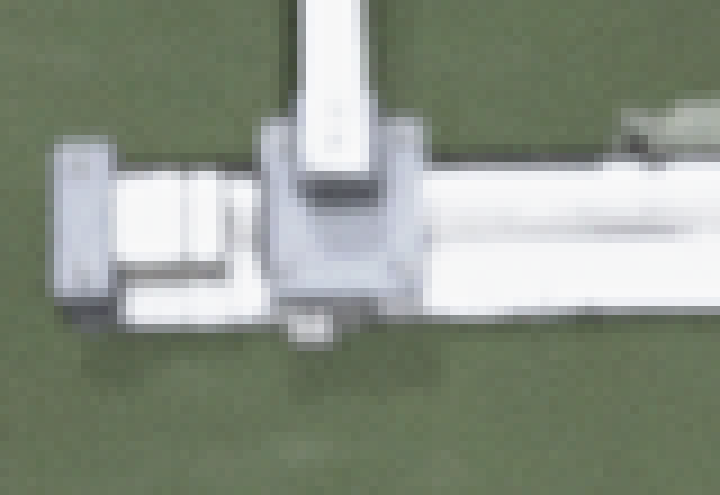

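```bash
python3 -m crank '[[0,0,0,0,0,0,0.47],[0,0,0,0,0,0,0.47],[0,0,0,0,0,0,0.47],[0,0,0,0,0,0,0.47],[0,0,0,0,0,0,0.47],[0,0,0,0,0,0,0.47],[0,0,0,0,0,0,0.47],[0,0,0,0,0,0,0.47]]'; python3 - <<'E'
from h import *; from workcell import read_camera
s,p,R=state(); a=read_camera("top");cv2.imwrite("pics/top15.png",a);cv2.imwrite("pics/top15c.png",cv2.resize(a[145:200,195:275],None,fx=9,fy=9,interpolation=cv2.INTER_NEAREST))
print(s["clock"],p,s["finger_gap"],R.inv().apply(s["wrist_force"]).round(2),cari(a))
E
```

```text
clock: 21.0
tcp_pos: [0.5134, -0.3125, 0.2657]
orientation: [0.341, -0.025, 0.94, 0.01]
wrist_force: [0.5, -1.8, -0.5]
finger_gap: 0.0401
21.0 [ 0.51343253 -0.31251154  0.26566402] 0.04008409825748247 [ 0.02 -1.86  0.58] 228.39700178997612
```

View pics/top15c.png

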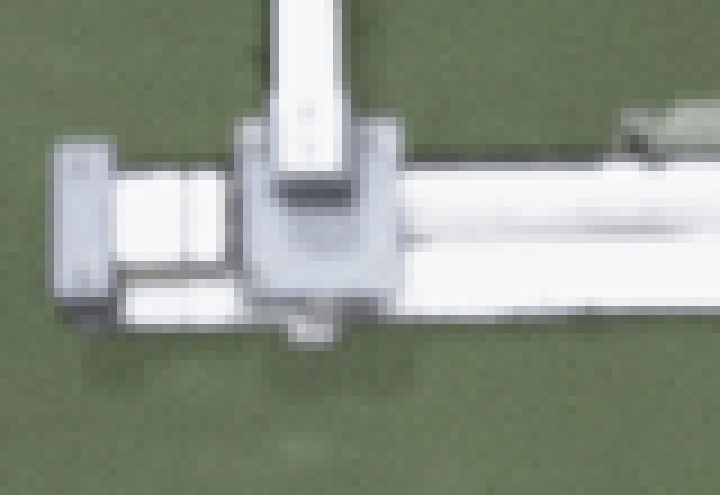

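```bash
python3 -m crank '[[0,0,0,0,0,0,0.47],[0,0,0,0,0,0,0.47],[0,0,0,0,0,0,0.47],[0,0,0,0,0,0,0.47],[0,0,0,0,0,0,0.47],[0,0,0,0,0,0,0.47],[0,0,0,0,0,0,0.47],[0,0,0,0,0,0,0.47]]'; python3 - <<'E'
from h import *; from workcell import read_camera
s,p,R=state(); a=read_camera("top");cv2.imwrite("pics/top16.png",a);cv2.imwrite("pics/top16c.png",cv2.resize(a[145:200,195:275],None,fx=9,fy=9,interpolation=cv2.INTER_NEAREST))
print(s["clock"],p,s["finger_gap"],R.inv().apply(s["wrist_force"]).round(2),cari(a))
a=read_camera("side");cv2.imwrite("pics/side16.png",a);cv2.imwrite("pics/side16c.png",cv2.resize(a[200:280,190:260],None,fx=7,fy=7,interpolation=cv2.INTER_NEAREST))
E
```

```text
clock: 22.05
tcp_pos: [0.5134, -0.3125, 0.2656]
orientation: [0.341, -0.025, 0.94, 0.01]
wrist_force: [0.7, -1.7, -0.1]
finger_gap: 0.0401
22.05 [ 0.5133846  -0.3125339   0.26558241] 0.040068820151344116 [-0.41 -1.78  0.49] 226.0565793947637
```

View pics/top16c.png

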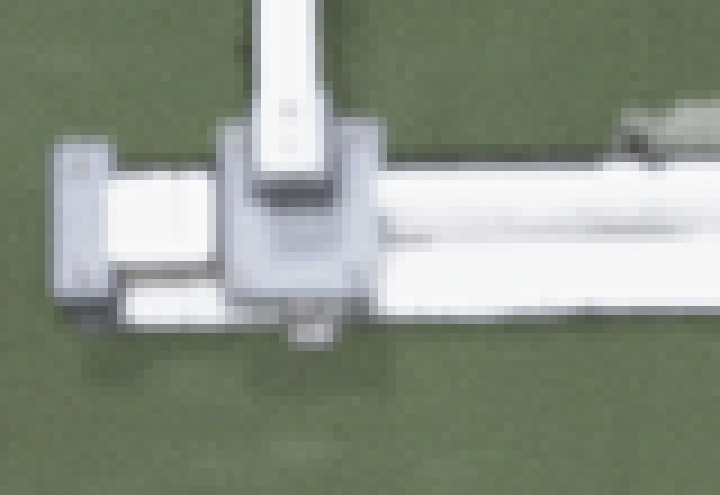

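View pics/side16c.png

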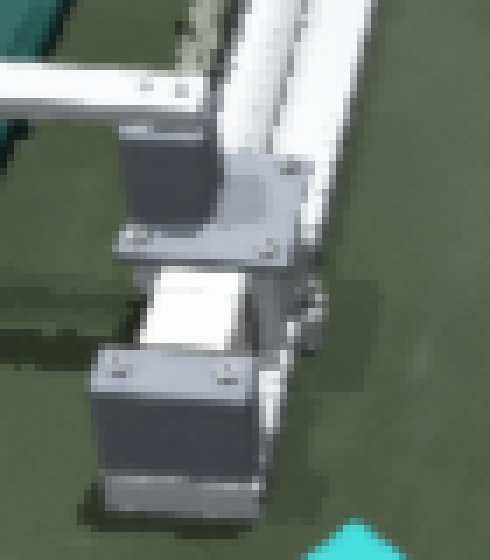

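```bash
python3 -m crank '[[0,0,0,0,0,0,0.47],[0,0,0,0,0,0,0.47],[0,0,0,0,0,0,0.47],[0,0,0,0,0,0,0.47],[0,0,0,0,0,0,0.47],[0,0,0,0,0,0,0.47],[0,0,0,0,0,0,0.47],[0,0,0,0,0,0,0.47]]'; python3 - <<'E'
from h import *; from workcell import read_camera
s,p,R=state(); a=read_camera("top");cv2.imwrite("pics/top17.png",a);
print(s["clock"],p,s["finger_gap"],R.inv().apply(s["wrist_force"]).round(2),cari(a))
a=read_camera("side");cv2.imwrite("pics/side17.png",a);cv2.imwrite("pics/side17c.png",cv2.resize(a[200:280,190:260],None,fx=7,fy=7,interpolation=cv2.INTER_NEAREST))
E
```

```text
clock: 23.15
tcp_pos: [0.5134, -0.3125, 0.2656]
orientation: [0.341, -0.025, 0.94, 0.01]
wrist_force: [1.1, -1.1, 1.6]
finger_gap: 0.0399
23.15 [ 0.51340839 -0.31247342  0.26556933] 0.0399211968808017 [-1.78 -1.19 -0.56] 226.05700292497113
```

View pics/side17c.png

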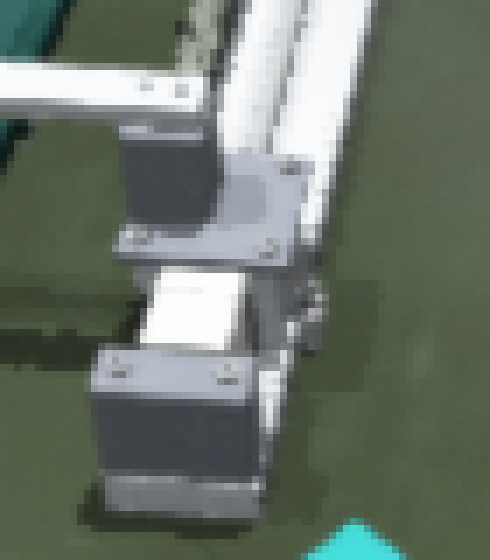

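```bash
python3 -m crank '[[0,-6,0,0,0,0,0.47],[0,-6.5,0,0,0,0,0.5],[0,0,0,0,0,0,0.65],[0,0,0,0,0,0,0.65],[0,0,-10,0,0,0,0.65],[0,0,-30,0,0,0,0.65],[0,0,-40,0,0,0,0.65],[0,0,-40,0,0,0,0.65]]'; python3 - <<'E'
from h import *; from workcell import read_camera
s,p,R=state(); a=read_camera("top");cv2.imwrite("pics/top18.png",a);
print(s["clock"],p,s["finger_gap"],R.inv().apply(s["wrist_force"]).round(2),cari(a))
cv2.imwrite("pics/top18c.png",cv2.resize(a[140:230,160:290],None,fx=6,fy=6,interpolation=cv2.INTER_CUBIC))
a=read_camera("side");cv2.imwrite("pics/side18.png",a);cv2.imwrite("pics/side18c.png",cv2.resize(a[90:330,195:305],None,fx=2.45,fy=2.45,interpolation=cv2.INTER_CUBIC))
cv2.imwrite("pics/side18k.png",cv2.resize(a[90:190,205:315],None,fx=6,fy=6,interpolation=cv2.INTER_CUBIC))
cv2.imwrite("pics/side18p.png",cv2.resize(a[200:280,190:260],None,fx=7,fy=7,interpolation=cv2.INTER_CUBIC))
E
```

```text
clock: 24.25
tcp_pos: [0.4362, -0.329, 0.3589]
orientation: [0.341, -0.026, 0.94, 0.01]
wrist_force: [0.8, -0.6, -0.5]
finger_gap: 0.0556
24.25 [ 0.43623134 -0.32897791  0.35890455] 0.05557171134109326 [-0.27 -0.6   0.84] 226.06173672491735
```

View pics/side18k.png

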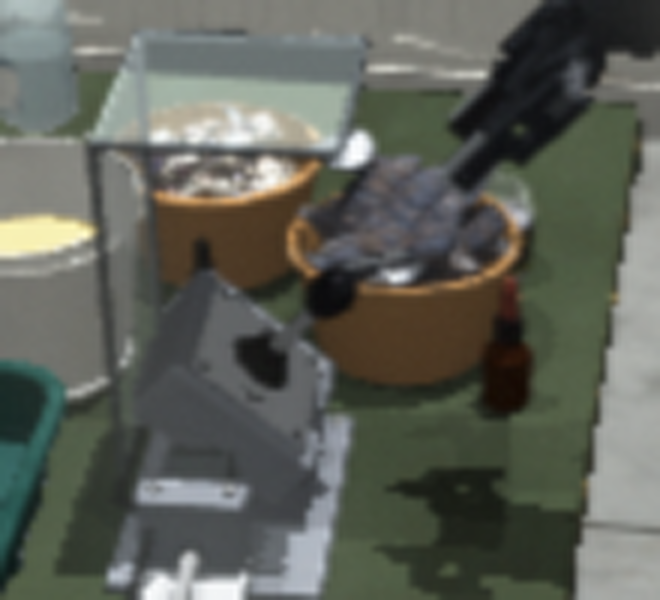

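View pics/top18c.png

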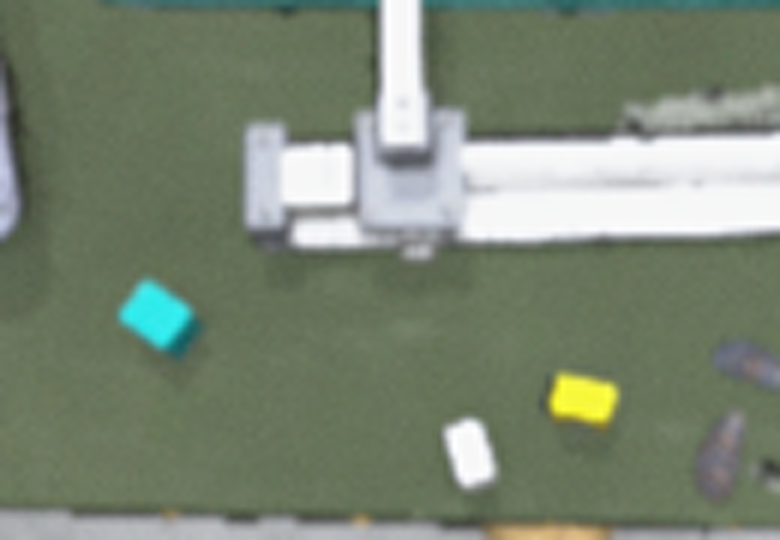

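View pics/side18p.png

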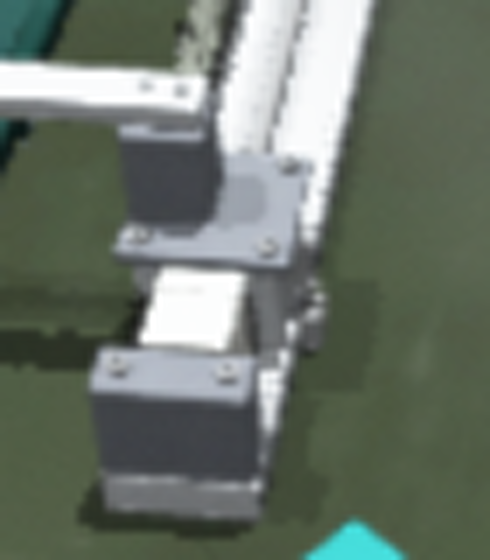

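View pics/side18.png

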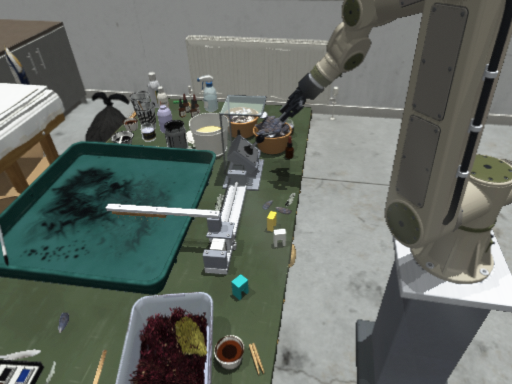

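```bash
python3 -c "
from workcell import *
print(hand_in())"
```

```text
the job is handed in; nothing more can be done
None
```

The left end stop is set and the job is handed in, at about 24 s on the robot's clock. The 28 mm and 12 mm spacers (40 mm together) stand astride the rod against the left stop, and the 20 mm spacer was left where it stood.

I held the jog stick left so that the carriage ran at about 15 mm/s. For the last 15 mm or so I eased it back to about 9 mm/s, until the carriage came up against the spacers. Then I brought the stick back to centre and withdrew the gripper.

**Last checks:**
- **Carriage:** It was stopped against the spacers. The rake arm's position in the top view was the same in three successive pictures (226.06 px), the last one after I let go.
- **Pointer:** It appears on the index plate. My calculated target was 226.6 px, so the carriage ended about 2 mm past that estimate. That is within what I could measure from the images, but they were too coarse to see the pointer on the line itself to the millimetre.
- **Contact force:** I did not measure it. From the creep speed it should be about 5 N, against the 11 N limit.
- **Rest of the bench:** In the pictures the stick is back at centre, the other things I checked are where they were, and the gripper is clear.

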